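# Put away the marbling pots and reset the pot counter

## Task

Clear up the paper-marbling bench: take the lid off every white pot that has one and set the lids knob up into the seats of the lid rack, one to a seat, and nest all the other white pots upright in the pot on the stacking stand, in any order, so that they form one stack. When every pot and lid is put away, turn the black knob of the pot counter back to its zero stop (counter-clockwise). Leave the ink jars, brass weight, palette knife and brush where they are.

Things in the scene. Friction and masses are not known exactly. Their poses are not given: they have to be found in the camera images.
- stand: Fixed dark wooden stacking stand, a disc 110 mm across and 8 mm thick with a low socket ring (68 mm across, up to 16 mm high) round the foot of the pot on it. Origin at the centre of its underside, on the bench.
- pot0: White mixing pot, 60 mm high; all alike. Top 30 mm: upright collar, 66 mm outside, 57 mm inside; below, it tapers from 53 mm to a 47 mm foot. Nested, the upper collar rests on the lower rim, 30 mm higher, 2 mm play. Origin: centre of underside, z up to the mouth. This one stands in the socket of the stacking stand, its underside 8 mm above the bench; the stack is built in it.
- pot1: White mixing pot, 60 mm high; all alike. Top 30 mm: upright collar, 66 mm outside, 57 mm inside; below, it tapers from 53 mm to a 47 mm foot. Nested, the upper collar rests on the lower rim, 30 mm higher, 2 mm play. Origin: centre of underside, z up to the mouth. Stands on the bench.
- pot2: White mixing pot, 60 mm high; all alike. Top 30 mm: upright collar, 66 mm outside, 57 mm inside; below, it tapers from 53 mm to a 47 mm foot. Nested, the upper collar rests on the lower rim, 30 mm higher, 2 mm play. Origin: centre of underside, z up to the mouth. Stands on the bench.
- pot3: White mixing pot, 60 mm high; all alike. Top 30 mm: upright collar, 66 mm outside, 57 mm inside; below, it tapers from 53 mm to a 47 mm foot. Nested, the upper collar rests on the lower rim, 30 mm higher, 2 mm play. Origin: centre of underside, z up to the mouth. Stands on the bench without a lid; may be absent.
- pot4: White mixing pot, 60 mm high; all alike. Top 30 mm: upright collar, 66 mm outside, 57 mm inside; below, it tapers from 53 mm to a 47 mm foot. Nested, the upper collar rests on the lower rim, 30 mm higher, 2 mm play. Origin: centre of underside, z up to the mouth. Stands on the bench without a lid; may be absent.
- lid0: Light-wood lid: 66 mm disc 5 mm thick, 51 mm plug 7 mm deep below, its edge bevelled, round knob 24 mm wide, 25 mm high on top. Origin: centre of plug's underside, z up; disc from z = 7, knob from 12 to 37 mm. Loose on its pot, origin 53 mm above the pot's; home in the rack, 9 mm above the bench. On pot0.
- lid1: Light-wood lid: 66 mm disc 5 mm thick, 51 mm plug 7 mm deep below, its edge bevelled, round knob 24 mm wide, 25 mm high on top. Origin: centre of plug's underside, z up; disc from z = 7, knob from 12 to 37 mm. Loose on its pot, origin 53 mm above the pot's; home in the rack, 9 mm above the bench. On pot1; may be absent (that pot is then open).
- lid2: Light-wood lid: 66 mm disc 5 mm thick, 51 mm plug 7 mm deep below, its edge bevelled, round knob 24 mm wide, 25 mm high on top. Origin: centre of plug's underside, z up; disc from z = 7, knob from 12 to 37 mm. Loose on its pot, origin 53 mm above the pot's; home in the rack, 9 mm above the bench. On pot2; may be absent (that pot is then open).
- rack: Fixed wooden lid rack lying flat on the bench, 262 (its x) x 84 (its y) x 16 mm high, with three round seats in a row along its x, 85 mm apart. Origin at the centre of its underside.
- tally (a joint): Angle in rad of the counter's black knob: 0 at its zero stop, growing clockwise seen from above; at most 2.8. It stays where it is left. Turn it counter-clockwise to reset.
- tally_grip (a point): Point on the knob's vertical axis at mid-height of its grip bar, 81 mm above the bench. The bar is 56 mm long, 14 mm thick, 34 mm high (top at 91 mm), along the x axis of this frame; it turns with the knob. The white mark on top is at the bar's -x end.
- tally_mark (a point): White mark on top of the knob's bar, 25 mm from its axis, at its pointer end. At zero it points along -x of the counter box, to the thick mark on the dial.
- counter: Fixed grey counter box, 120 (x) x 110 (y) x 46 mm high, with a white dial of ticks and the black knob on top. Origin at the centre of its underside. The thick zero mark is on its -x side (towards the robot).
- rack_hole0 (a point): Centre of the mouth of a lid seat in the rack, 16 mm above the bench; 58 mm across and 11 mm deep: a lid's plug drops in and its disc rests on the rack.
- rack_hole1 (a point): Centre of the mouth of a lid seat in the rack, 16 mm above the bench; 58 mm across and 11 mm deep: a lid's plug drops in and its disc rests on the rack.
- rack_hole2 (a point): Centre of the mouth of a lid seat in the rack, 16 mm above the bench; 58 mm across and 11 mm deep: a lid's plug drops in and its disc rests on the rack.
- jar1: Bystander: ink jar, 56 mm across, 70 mm high. Origin under its centre.
- jar2: Bystander: ink jar, 56 mm across, 70 mm high. Origin under its centre.
- jar3: Bystander: ink jar, 60 mm across, 75 mm high. Origin under its centre.
- weight: Bystander: small brass weight, 40 mm across, 35 mm high. Origin under its centre.
- knife: Bystander: palette knife lying flat, 150 mm long.
- brush: Bystander: brush lying flat, 190 mm long.
Things that resemble listed ones, but are neither listed nor needed, are in the scene too. Leave any pink or turquoise look-alike of the pot4 alone.

How it is judged:
By the outcome, as a careful person would: the job done as asked, in the order asked, and still so for the second after the job is handed in, with the robot touching nothing.
Of lid1, lid2 only 1 to 2 are there at a start; the rules pass over those that are not, and their reading is None.
Of pot3, pot4 only 1 to 2 are there at a start; the rules pass over those that are not, and their reading is None.
At some moment in a run one of pot3, pot4 may be knocked a few centimetres aside while the robot is not near it.
It also fails if it takes over 208 s, if anything falls off the work surface, if the arm or the gripper's body presses on something with over 40 N, if the wrist force passes 120 N, or if a joint passes its speed limit or range.

## Robot

A 6-joint arm with a two-finger parallel gripper is mounted at the origin on the work surface. World frame = base frame: x ahead of the robot, y to its left, z up, the work surface at z = 0. Lengths are in m, angles in rad, forces in N, time in s.
With the tool pointing down it reaches from about 0.375 to 0.9 m from the base axis. Payload 3.1 kg.
Tool frame: the origin (TCP) lies at the very end of the fingers, on their centre line; the grasp point (between the pads) lies 19 mm behind it (hold_point_z is the distance from the TCP to the grasp point, in m); z points along the fingers, x is the direction in which the jaws open and shut, and the axes are right-handed (so a half turn about z gives the same grasp; the last joint's range is limited). The gripper opens to 87 mm and grips with 3 to 60 N. Pads are 19 mm wide; open, the fingers measure 117 mm over their backs; the gripper's body (75 mm by 190 mm) begins 51 mm behind the grasp point.
Start: joints at [-1.329, 0.527, 1.433, -0, 1.181, -0.178], TCP at [0.255, -0.571, 0.223] pointing down, gripper open.
Joint ranges: [-3.08, 3.08], [-0.75, 2.2], [0.22, 2.44], [-1.43, 4.57], [0, 2.65], [-2.85, 2.85]. Speed limits (rad/s): [2.79, 2.79, 3.14, 3.14, 3.14, 3.14].

## Interface

Orientations are given as a unit quaternion [x, y, z, w].
In Python, from rig import * gives the robot as it stands.
- The arm moves only by the tool carry_out, never from a script. Its argument "deltas" is a list of rows, each a list of 7 numbers: the closure, from -1 (fully open) to 1 (shut), then the shift along the tool's x, y, z in units of 25 mm (1.0 is 25 mm), then the turn, a rotation vector about the tool's x, y, z in degrees. In form: [[jaw, x, y, z, rx, ry, rz], ...]. A call has 1 to 8 rows; each row is the pose to reach, as a shift and turn from the pose commanded when the call began, along the tool's axes at that moment; what a row does not reach only later rows make up. A row lasts 1/10 s, in which the tool goes at most 50 mm and 8.59 degrees, less where a joint would pass 70% of its speed; a pose out of reach is approached as far as the arm can. A call with a gripper value outside its range is refused whole. The fingers move at their own pace and stop on an object; "force" is the grip in N (left out, the last holds). Time passes only in rows, so rows that repeat a pose let the fingers close. It gives the time, the measured TCP pose, the force and the opening at its end, in the units of the state.
- get_obs(): the state, without advancing time (a new reading comes with each control period).
- camera(name): name is "scene" or "top" or "wrist"; returns (picture, depth): 400x640x3 uint8, red, green, blue; 400x640 float32, m along the optical axis (not along the pixel's ray), 0 where there is no reading.
- camera_info(name): a dict with "mtx" (3x3 intrinsics, pixels), "dist_coeffs" ([k1, k2, p1, p2, k3] as OpenCV has them; the pictures are not rectified), "origin" and "rotation" of the camera in the world. Camera axes: x right, y down, z forward; pixel columns grow to the right and rows downward; lengths in m; the calibration is good to about 2 mm. A picture is of the moment at which its call begins: read the wrist's pose just before it. camera_info takes no time and is no camera call; for the wrist camera it gives the pose at the moment of the call.
- hand_in(): hands the job in, once; it reports no verdict.
Trained networks look in the newest picture that a camera, given by its name, has taken for a name from the list of things; names that differ only in an ending like _2 or _b are one class to them, and where a whole thing is asked for, a point or a joint stands for the part that bears it (a point fixed in the world has none). Each returns a list of dicts, best first, with "score" (0 to 1); they miss things now and then, are a little off and sometimes report something else, mostly with a low value. They report only what shows in the picture. A call takes as long as a camera call. They do not tell look-alikes from the thing itself.
- spot_in(camera, target): "pixel" ([row, column] in pixels, amid what is visible of it).
The state is a dict: "time": time; "q": joint angles; "joint_velocities": joint speeds; "joint_torque": joint torques, N m; "position": TCP position; "tool_rot": TCP orientation; "ft_force": force on the tool from outside, world axes, zero at the start; "moment": the same for the moment, N m; "grip_width": finger opening in m.
Only numpy, scipy, OpenCV 4.12 (cv2) and the standard library are available. Lean on these libraries where they do the work, as an engineer would, in place of code of your own. Each camera call takes 0.05 s, during which the arm holds its last target.

## Working session

There is one attempt and no reset: what is moved stays moved. The work goes in short steps, Python scripts to look and compute and a tool call to move; the robot and the scene stay as the last step left them, time stands still between calls to the robot, and variables do not carry over. Pictures are saved under pics/ and viewed, and the job is handed in when it is done.

Besides the shell and the picture viewer there is one more tool, called after ">>>" as name(argument=value, ...), one argument or row to a line, values as JSON. carry_out: Moves the arm, as the interface text tells. Its arguments: {"type":"object","properties":{"deltas":{"type":"array"},"force":{"type":"number"}},"required":["deltas"]}

```bash
mkdir -p pics; ls
python3 - <<'E'
from rig import *
import cv2
print(get_obs())
for n in ["scene","top","wrist"]:
    i=camera_info(n);print(n,i)
    p,d=camera(n);cv2.imwrite(f"pics/{n}0.png",p[:,:,::-1])
E
```

```text
pics
{'time': 0.0, 'q': array([-1.32949516e+00,  5.28484384e-01,  1.43392789e+00, -9.58337655e-07,
        1.18139757e+00, -1.78506748e-01]), 'joint_velocities': array([-1.80394571e-04, -2.15024285e-03, -8.76841470e-05,  9.92117904e-04,
       -1.04163909e-03, -3.39005710e-04]), 'joint_torque': array([ 8.01573078e-04, -4.40039635e+01, -1.76590741e+01,  6.35130052e-02,
        5.83134172e-02, -1.43945490e-04]), 'position': array([ 0.25458151, -0.56998   ,  0.22155232]), 'tool_rot': array([ 8.38923018e-01, -5.44248969e-01, -8.08422079e-04, -7.58579487e-04]), 'ft_force': array([0.40498527, 0.01717276, 0.08060255]), 'moment': array([-0.02047414,  0.01784701, -0.03237739]), 'grip_width': 0.08709095291917883}
scene {'mtx': array([[412.41345601,   0.        , 314.89938294],
       [  0.        , 412.41345601, 197.6382998 ],
       [  0.        ,   0.        ,   1.        ]]), 'dist_coeffs': array([-0.04454552,  0.        ,  0.        ,  0.        ,  0.        ]), 'origin': array([ 1.27596408, -0.14235768,  0.61669878]), 'rotation': array([ 0.67921822,  0.58098137, -0.29467125, -0.33807117])}
top {'mtx': array([[381.94897446,   0.        , 317.08033936],
       [  0.        , 381.94897446, 196.35112796],
       [  0.        ,   0.        ,   1.        ]]), 'dist_coeffs': array([-0.07250555,  0.        ,  0.        ,  0.        ,  0.        ]), 'origin': array([ 0.39185324, -0.05488637,  1.00761065]), 'rotation': array([-0.69514996,  0.71328115, -0.05134874,  0.07321099])}
wrist {'mtx': array([[332.59506622,   0.        , 315.08158897],
       [  0.        , 332.59506622, 198.59251053],
       [  0.        ,   0.        ,   1.        ]]), 'dist_coeffs': array([0.02149417, 0.        , 0.        , 0.        , 0.        ]), 'origin': array([ 0.31423258, -0.54480573,  0.38425003]), 'rotation': array([ 0.83308302, -0.53999214, -0.06580261,  0.10025561])}
```

View pics/top0.png

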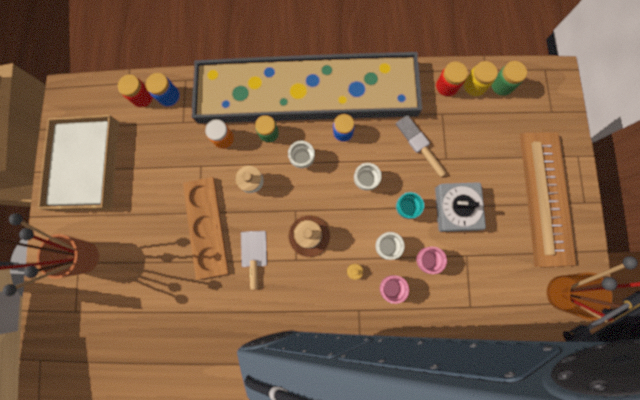

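View pics/scene0.png

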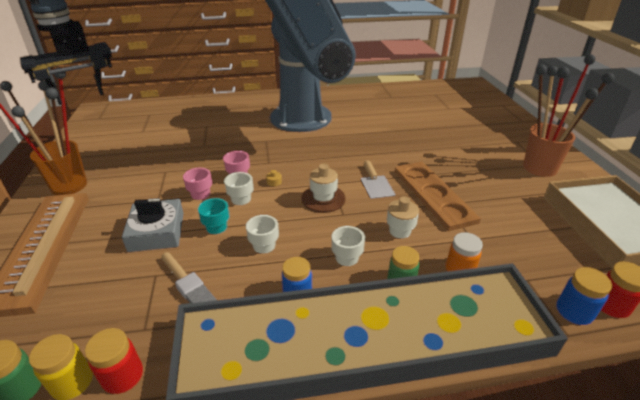

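View pics/wrist0.png

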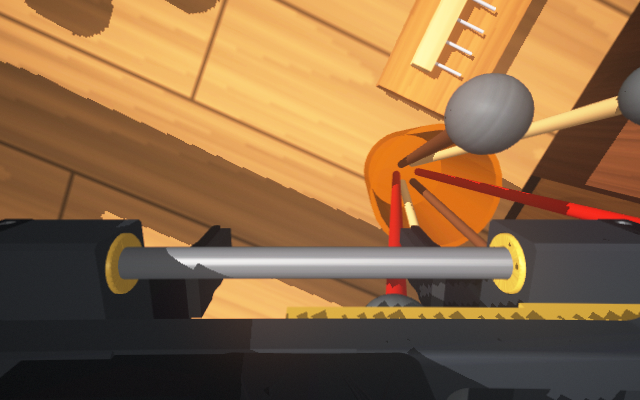

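```bash
cat > h.py <<'E'
from rig import *
import numpy as np, cv2
from scipy.spatial.transform import Rotation as R
from scipy.optimize import least_squares
def cloud(n, info=None):
    info=info or camera_info(n); p,d=camera(n)
    v,u=np.mgrid[:400,:640]
    uv=np.stack([u,v],-1).reshape(-1,1,2).astype(np.float64)
    xy=cv2.undistortPoints(uv,info['mtx'],info['dist_coeffs']).reshape(400,640,2)
    P=np.dstack([xy*d[...,None],d])
    W=P@R.from_quat(info['rotation']).as_matrix().T+info['origin']
    W[d<=0]=np.nan
    return p,d,W
def w2p(n,X,info=None):
    info=info or camera_info(n); Rm=R.from_quat(info['rotation']).as_matrix()
    c=(np.atleast_2d(X)-info['origin'])@Rm
    r,_=cv2.projectPoints(c.reshape(-1,1,3),np.zeros(3),np.zeros(3),info['mtx'],info['dist_coeffs'])
    return r.reshape(-1,2)
def fitc(xy,r=None):
    c0=xy.mean(0)
    if r: f=lambda s:np.hypot(*(xy-s[:2]).T)-r; s=least_squares(f,c0,loss='soft_l1',f_scale=.002); return s.x,np.sqrt(np.mean(s.fun**2))
    f=lambda s:np.hypot(*(xy-s[:2]).T)-s[2]; s=least_squares(f,[*c0,.03],loss='soft_l1',f_scale=.002); return s.x,np.sqrt(np.mean(s.fun**2))
def go(xyz,yaw=None,verbose=True):
    """print units to move so the tool at xyz (world) and tool-x yaw in deg (mod 180), pointing down"""
    o=get_obs(); T=R.from_quat(o['tool_rot'])
    s=T.inv().apply(np.array(xyz)-o['position'])/.025
    x=T.as_matrix()[:,0]; cur=np.degrees(np.arctan2(x[1],x[0]))
    if yaw is None: rv=np.zeros(3); yaw=cur
    dy=(yaw-cur+90)%180-90
    tgt=np.radians(cur+dy)
    X=np.array([np.cos(tgt),np.sin(tgt),0]);Z=np.array([0,0,-1.]);Y=np.cross(Z,X)
    rv=(T.inv()*R.from_matrix(np.c_[X,Y,Z])).as_rotvec(degrees=True)
    print('t',round(o['time'],2),'pos',o['position'].round(4),'yaw',round(cur,1),'q6',round(o['q'][5],2),'w',round(o['grip_width'],4),'F',o['ft_force'].round(1))
    print('  delta',s.round(2),'rot',rv.round(1), 'alt rz',round(-(((yaw-cur+90)%180-90)+(180 if dy<0 else -180)),1))
E
python3 - <<'E'
from h import *
for n in ["top","scene"]:
    p,d,W=cloud(n); np.savez(f'{n}0.npz',p=p,W=W)
    for t in ["stand","pot1","lid0","rack","tally_grip","tally_mark","counter","rack_hole0","jar1","weight","knife","brush"]:
        print(n,t,[(r['pixel'][0].__round__(),r['pixel'][1].__round__(),round(r['score'],2),W[int(r['pixel'][0]),int(r['pixel'][1])].round(3).tolist()) for r in spot_in(n,t)])
E
```

```text
top stand [(243, 318, 0.96, [0.446, -0.027, 0.071])]
top pot1 [(247, 387, 0.86, [0.432, -0.205, 0.005]), (154, 303, 0.85, [0.689, 0.01, 0.008]), (291, 394, 0.79, [0.32, -0.217, 0.004]), (175, 366, 0.71, [0.625, -0.159, 0.005]), (206, 408, 0.67, [0.541, -0.263, 0.007]), (261, 430, 0.57, [0.393, -0.311, 0.005]), (187, 258, 0.56, [0.591, 0.124, 0.056])]
top lid0 [(178, 246, 0.97, [0.608, 0.148, 0.088]), (237, 305, 0.69, [0.46, 0.003, 0.094])]
top rack [(228, 207, 0.81, [0.496, 0.273, 0.004]), (141, 414, 0.69, [0.714, -0.29, 0.022])]
top tally_grip [(203, 467, 0.76, [0.531, -0.39, 0.091]), (236, 305, 0.43, [0.462, 0.005, 0.099])]
top tally_mark [(205, 462, 0.69, [0.525, -0.377, 0.09])]
top counter [(205, 460, 0.66, [0.525, -0.373, 0.087]), (187, 262, 0.5, [0.596, 0.12, 0.03])]
top rack_hole0 [(228, 205, 0.87, [0.497, 0.279, 0.004]), (207, 464, 0.73, [0.522, -0.388, 0.072])]
top jar1 [(129, 340, 0.92, [0.734, -0.088, 0.07]), (137, 219, 0.63, [0.725, 0.224, 0.073]), (128, 266, 0.61, [0.747, 0.104, 0.067]), (226, 205, 0.53, [0.5, 0.278, -0.001])]
top weight [(272, 355, 0.54, [0.371, -0.117,
[... 861 characters left out ...]
5])]
scene tally_grip [(206, 150, 0.67, [0.537, -0.393, 0.081]), (196, 439, 0.55, [0.508, 0.284, 0.005])]
scene tally_mark [(208, 150, 0.92, [0.535, -0.395, 0.074])]
scene counter [(226, 151, 0.78, [0.561, -0.393, 0.047])]
scene rack_hole0 [(195, 441, 0.69, [0.499, 0.293, 0.004])]
scene jar1 [(251, 466, 0.89, [0.768, 0.218, 0.074]), (264, 405, 0.79, [0.777, 0.096, 0.07]), (271, 293, 0.78, [0.762, -0.109, 0.071])]
scene weight [(185, 372, 0.44, [0.427, 0.133, 0.003]), (241, 346, 0.19, [0.654, 0.012, 0.027])]
scene knife [(186, 371, 0.63, [0.428, 0.13, 0.001]), (203, 323, 0.17, [0.5, -0.008, 0.016])]
scene brush [(283, 188, 0.86, [0.715, -0.306, 0.02]), (175, 324, 0.61, [0.476, -0.002, 0.08])]
```

Now fit precise centres from the top cloud.

```bash
cat > meas.py <<'E'
from h import *
def rims(W,guess,zlo=.052,zhi=.066,r=None):
    for k,(x,y) in guess.items():
        m=(np.hypot(W[...,0]-x,W[...,1]-y)<.045)&(W[...,2]>zlo)&(W[...,2]<zhi)
        q=W[m]
        if len(q)<8: print(k,'few',len(q));continue
        # angle-balanced fit: fixed mean radius of rim
        s,e=fitc(q[:,:2],r); print(k,len(q),s.round(4),'rms',round(e,4),'z',q[:,2].mean().round(4))
E
python3 - <<'E'
from meas import *
W=np.load('top0.npz')['W'];p=np.load('top0.npz')['p']
rims(W,dict(A=(.695,.012),B=(.625,-.16),C=(.432,-.21),teal=(.54,-.265),pk1=(.39,-.312),pk2=(.32,-.217)),r=.0307)
rims(W,dict(A=(.695,.012),B=(.625,-.16),C=(.432,-.21)))
# lids
for k,(x,y) in dict(lid1=(.605,.148),lid0=(.455,.003)).items():
    z0=0 if k=='lid1' else .008
    rims(W,{k+'disc':(x,y)},.055+z0,.071+z0,None)
    m=(np.hypot(W[...,0]-x,W[...,1]-y)<.03)&(W[...,2]>.08+z0); q=W[m]
    print(k,'knob',len(q),q.mean(0).round(4),q[:,2].max())
# rack
m=(np.hypot(W[...,0]-.496,W[...,1]-.273)<.17)&(W[...,2]>.011)&(W[...,2]<.022)&(W[...,1]>.215)
q=W[m]; print('rack',len(q),q.min(0),q.max(0)); print(cv2.minAreaRect(q[:,:2].astype(np.float32)*1000))
# knob
m=(np.hypot(W[...,0]-.525,W[...,1]+.38)<.06)&(W[...,2]>.082)
q=W[m]; print('bar',len(q),q.mean(0),cv2.minAreaRect(q[:,:2].astype(np.float32)*1000))
m=(np.hypot(W[...,0]-.525,W[...,1]+.38)<.1)&(W[...,2]>.04)&(W[...,2]<.052)
q=W[m]; print('counter',cv2.minAreaRect(q[:,:2].astype(np.float32)*1000))
crop=p[100:310,190:500][:,:,::-1]
cv2.imwrite('pics/crop1.png',cv2.resize(crop[:,:155],None,fx=3.8,fy=2.8,interpolation=2)[:588])
cv2.imwrite('pics/crop2.png',cv2.resize(p[170:245,425:500][:,:,::-1],None,fx=7,fy=7,interpolation=2))
E
```

```text
A 111 [0.6755 0.0113] rms 0.0016 z 0.0586
B 148 [ 0.6113 -0.1562] rms 0.0019 z 0.0587
C 160 [ 0.4329 -0.2032] rms 0.0014 z 0.059
teal 173 [ 0.5331 -0.2597] rms 0.0015 z 0.0585
pk1 189 [ 0.3964 -0.3054] rms 0.0016 z 0.0587
pk2 180 [ 0.3284 -0.2091] rms 0.0015 z 0.0588
A 111 [0.6758 0.0114 0.0304] rms 0.0016 z 0.0586
B 148 [ 0.6114 -0.1562  0.0296] rms 0.0015 z 0.0587
C 160 [ 0.4329 -0.2032  0.0307] rms 0.0014 z 0.059
lid1disc 441 [0.6138 0.148  0.0255] rms 0.006 z 0.064
lid1 knob 75 [0.6122 0.1469 0.0887] 0.09405339060796558
lid0disc 484 [ 0.4669 -0.0025  0.0248] rms 0.0058 z 0.0721
lid0 knob 76 [ 0.4663 -0.0031  0.0968] 0.10113016157342514
rack 1957 [0.36032829 0.21503123 0.01101133] [0.63073114 0.33737104 0.02086899]
((496.3109130859375, 274.80950927734375), (261.68634033203125, 84.62813568115234), 9.885699272155762)
bar 141 [ 0.52747781 -0.39326112  0.08964083] ((527.8740234375, -395.1068115234375), (57.18248748779297, 14.435457229614258), 83.94935607910156)
counter ((528.40576171875, -365.0750732421875), (120.84564971923828, 169.1448974609375), 1.0578418970108032)
```

View pics/crop2.png

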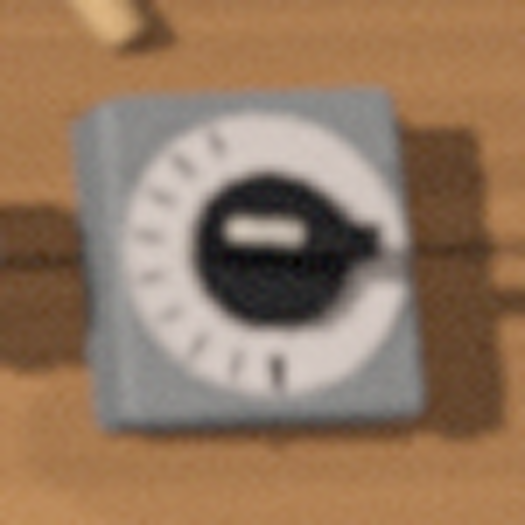

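Run:
```python
from h import *
W=np.load('top0.npz')['W']
c=np.array([.4963,.2748]);a=np.radians(9.886);ax=np.array([np.cos(a),np.sin(a)])
for k in (-1,0,1):
    g=c+k*.085*ax
    m=(np.hypot(W[...,0]-g[0],W[...,1]-g[1])<.034)&(W[...,2]<.0105); q=W[m]; print(g.round(4),len(q),fitc(q[:,:2])[0] if 0 else q.mean(0).round(4))
m=(abs(W[...,0]-.5)<.25)&(W[...,1]>.1)&(W[...,1]<.42); q=W[m]; q=q[q[:,2]>.1]; print('tall',len(q), q[:5])
go([.613,.147,.16],0); go([.613,.147,.16])
```

```text
[0.4126 0.2602] 363 [0.4138 0.2625 0.0046]
[0.4963 0.2748] 354 [0.4962 0.2775 0.0045]
[0.58   0.2894] 339 [0.5812 0.292  0.0044]
tall 6 [[0.25066572 0.10027781 0.25140433]
 [0.25124782 0.10146923 0.26420558]
 [0.250033   0.10270599 0.26737147]
 [0.2502701  0.10233114 0.27794044]
 [0.25004992 0.10068791 0.27686464]]
t 1.45 pos [ 0.2548 -0.5707  0.2226] yaw -65.9 q6 -0.18 w 0.087 F [ 0.6 -0.2  0.5]
  delta [-20.38 -24.79   2.5 ] rot [ -0.   -0.  -65.9] alt rz 114.1
t 1.45 pos [ 0.2548 -0.5707  0.2226] yaw -65.9 q6 -0.18 w 0.087 F [ 0.6 -0.2  0.5]
  delta [-20.38 -24.79   2.5 ] rot [-0. -0.  0.] alt rz 180.0
```

>>> carry_out(
  deltas=[
    [-1,-20.4,-24.8,1.5,0,0,-65.9],
    [-1,-20.4,-24.8,1.5,0,0,-65.9],
    [-1,-20.4,-24.8,1.5,0,0,-65.9],
    [-1,-20.4,-24.8,1.5,0,0,-65.9],
    [-1,-20.4,-24.8,1.5,0,0,-65.9],
    [-1,-20.4,-24.8,1.5,0,0,-65.9],
    [-1,-20.4,-24.8,1.5,0,0,-65.9],
    [-1,-20.4,-24.8,1.5,0,0,-65.9],
  ],
  force=15,
)

```text
time: 2.25
position: [0.4339, -0.2115, 0.2041]
tool_rot: [1.0, 0.002, 0.0, 0.0]
ft_force: [1.2, -0.2, -0.7]
grip_width: 0.087
```

Run:
```python
from h import *
go([.613,.147,.16],0)
```

```text
t 2.25 pos [ 0.4339 -0.2115  0.2041] yaw 0.2 q6 -0.69 w 0.087 F [ 1.2 -0.2 -0.7]
  delta [  7.22 -14.31   1.76] rot [ 0.  -0.   0.2] alt rz -179.8
```

>>> carry_out(
  deltas=[
    [-1,7.2,-14.3,1.5,0,0,0],
    [-1,7.2,-14.3,1.5,0,0,0],
    [-1,7.2,-14.3,1.5,0,0,0],
    [-1,7.2,-14.3,1.5,0,0,0],
    [-1,7.2,-14.3,1.5,0,0,0],
    [-1,7.2,-14.3,1.5,0,0,0],
    [-1,7.2,-14.3,1.5,0,0,0],
    [-1,7.2,-14.3,1.5,0,0,0],
  ],
)

```text
time: 3.05
position: [0.6133, 0.1445, 0.1665]
tool_rot: [1.0, -0.0, 0.0, 0.0]
ft_force: [0.4, 0.2, -0.0]
grip_width: 0.0874
```

```bash
cat > look.py <<'E'
from h import *
import sys
o=get_obs();i=camera_info('wrist');p,d,W=cloud('wrist',i)
np.savez('w.npz',p=p,W=W);cv2.imwrite(f'pics/{sys.argv[1]}.png',p[:,:,::-1])
for a in sys.argv[2:]:   # x,y,zlo,zhi,rad
    x,y,lo,hi,r=map(float,a.split(','))
    m=(np.hypot(W[...,0]-x,W[...,1]-y)<r)&(W[...,2]>lo)&(W[...,2]<hi);q=W[m]
    if len(q)>10: print(a,len(q),'mean',q.mean(0).round(4),'fit',*fitc(q[:,:2]),'rect',cv2.minAreaRect(q[:,:2].astype(np.float32)*1000))
    else: print(a,len(q))
go(o['position'],0)
E
python3 look.py w1 .613,.147,.083,.1,.03 .613,.147,.062,.068,.045
```

```text
.613,.147,.083,.1,.03 786 mean [0.6141 0.1487 0.0901] fit [0.61403444 0.14856347 0.00823446] 0.0027776782224657407 rect ((614.2630615234375, 148.053466796875), (22.703205108642578, 23.157745361328125), 43.95259094238281)
.613,.147,.062,.068,.045 4043 mean [0.6142 0.1497 0.0654] fit [0.61414179 0.1468097  0.0250433 ] 0.005497675068043808 rect ((614.3334350585938, 147.89596557617188), (64.93640899658203, 64.62333679199219), 88.44882202148438)
t 3.1 pos [0.6168 0.1517 0.1661] yaw 0.2 q6 0.06 w 0.0872 F [ 3.7  2.9 -0.1]
  delta [-0.14  0.29 -0.02] rot [-0.3 -0.4  0.2] alt rz -179.8
```

View pics/w1.png

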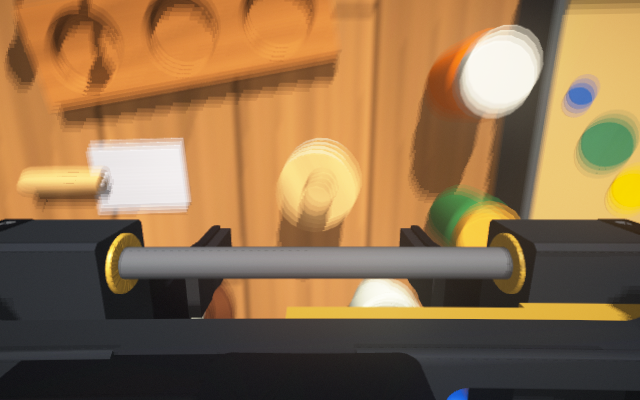

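>>> carry_out(
  deltas=[
    [-1,0,0,1.6,0,0,0],
    [-1,0,0,3.2,0,0,0],
    [-1,0,0,3.2,0,0,0],
    [-1,0,0,3.2,0,0,0],
  ],
)

```text
time: 3.5
position: [0.6122, 0.1422, 0.0864]
tool_rot: [1.0, -0.001, -0.001, 0.0]
ft_force: [0.2, -0.3, 0.5]
grip_width: 0.087
```

Run:
```python
from h import *
go([.6143,.148,.068],0)
```

```text
t 3.5 pos [0.6122 0.1422 0.0864] yaw -0.1 q6 0.05 w 0.087 F [ 0.2 -0.3  0.5]
  delta [ 0.09 -0.23  0.73] rot [ 0.   0.1 -0.1] alt rz 179.9
```

>>> carry_out(
  deltas=[
    [-1,0.1,-0.23,0,0,0,0],
    [-1,0.1,-0.23,0.72,0,0,0],
    [-1,0.1,-0.23,0.72,0,0,0],
    [1,0.1,-0.23,0.72,0,0,0],
    [1,0.1,-0.23,0.72,0,0,0],
    [1,0.1,-0.23,0.72,0,0,0],
    [1,0.1,-0.23,0.72,0,0,0],
  ],
  force=15,
)

```text
time: 4.2
position: [0.6154, 0.1482, 0.0693]
tool_rot: [1.0, -0.0, 0.001, -0.0]
ft_force: [0.7, 0.3, 0.1]
grip_width: 0.0631
```

>>> carry_out(
  deltas=[
    [1,0,0,0,0,0,0],
    [1,0,0,0,0,0,0],
    [1,0,0,0,0,0,0],
    [1,0,0,0,0,0,0],
    [1,0,0,0,0,0,0],
    [1,0,0,0,0,0,0],
  ],
)

```text
time: 4.8
position: [0.6149, 0.1482, 0.0685]
tool_rot: [1.0, -0.0, -0.0, -0.0]
ft_force: [-0.4, -0.6, 0.1]
grip_width: 0.0235
```

Run:
```python
from h import *
go([.581,.291,.15],0)
```

```text
t 4.8 pos [0.6149 0.1482 0.0685] yaw -0.0 q6 0.06 w 0.0235 F [-0.4 -0.6  0.1]
  delta [-1.36 -5.71 -3.26] rot [-0.  0. -0.] alt rz 180.0
```

>>> carry_out(
  deltas=[
    [1,0,0,-1,0,0,0],
    [1,0,0,-2,0,0,0],
    [1,-0.7,-2,-2,0,0,0],
    [1,-1.36,-4,-2,0,0,0],
    [1,-1.36,-5.71,-2,0,0,0],
    [1,-1.36,-5.71,-1,0,0,0],
    [1,-1.36,-5.71,0,0,0,0],
    [1,-1.36,-5.71,0,0,0,0],
  ],
)

```text
time: 5.6
position: [0.5778, 0.2907, 0.0651]
tool_rot: [1.0, 0.0, -0.004, 0.001]
ft_force: [-0.7, 0.2, -1.1]
grip_width: 0.0236
```

```bash
python3 look.py w2 .5,.277,.01,.02,.17
python3 - <<'E'
from h import *
go([.581,.291,.0255],0)
W=np.load('w.npz')['W']
for g in [(.4134,.2615),(.4966,.2755)]:
    m=(np.hypot(W[...,0]-g[0],W[...,1]-g[1])<.034)&(W[...,2]<.009)&(W[...,2]>.0); q=W[m]
    if len(q)>20: print(len(q),fitc(q[:,:2]),q.mean(0),cv2.minEnclosingCircle(q[:,:2].astype(np.float32)*1000))
E
```

```text
.5,.277,.01,.02,.17 14573 mean [0.5016 0.2978 0.016 ] fit [0.55364512 0.14284519 0.17890317] 0.01708226905698748 rect ((500.8915710449219, 274.7307434082031), (252.68826293945312, 84.71845245361328), 9.935784339904785)
t 5.65 pos [0.5793 0.2906 0.0668] yaw -0.0 q6 0.29 w 0.0233 F [ 0.5 -0.7  0.2]
  delta [-0.06 -0.    0.07] rot [ 0.1  0.3 -0. ] alt rz 180.0
t 5.65 pos [0.5793 0.2906 0.0668] yaw -0.0 q6 0.29 w 0.0233 F [ 0.5 -0.7  0.2]
  delta [ 0.07 -0.02  1.65] rot [ 0.1  0.3 -0. ] alt rz 180.0
2287 (array([0.40870747, 0.2551223 , 0.02261112]), np.float64(0.004857342095874514)) [0.40845434 0.2632518  0.00534256] ((411.0514831542969, 258.6651611328125), 29.09481430053711)
1152 (array([0.49307392, 0.25540637, 0.03840704]), np.float64(0.00379584230302106)) [0.49300607 0.29175887 0.00529989] ((494.06927490234375, 285.5716857910156), 24.373735427856445)
```

View pics/w2.png

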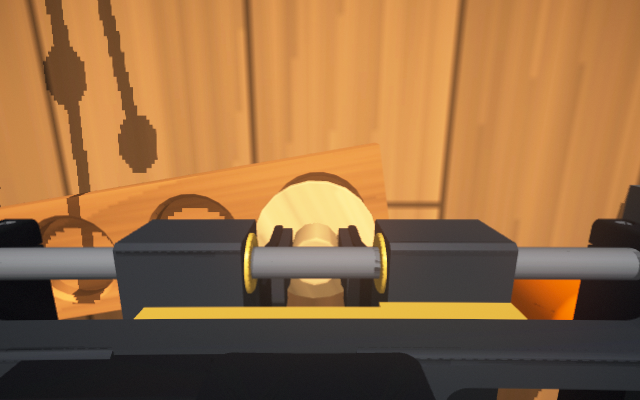

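>>> carry_out(
  deltas=[
    [1,0,0.06,0,0,0,0],
    [1,0,0.06,0.6,0,0,0],
    [1,0,0.06,1.2,0,0,0],
    [1,0,0.06,1.6,0,0,0],
    [1,0,0.06,1.65,0,0,0],
    [1,0,0.06,1.65,0,0,0],
  ],
)

```text
time: 6.25
position: [0.5807, 0.2893, 0.0265]
tool_rot: [1.0, -0.0, -0.001, 0.0]
ft_force: [-0.2, -0.4, -1.0]
grip_width: 0.0234
```

Run:
```python
from h import *
go([.5795,.289,.0245],0)
```

```text
t 6.25 pos [0.5807 0.2893 0.0265] yaw -0.1 q6 0.29 w 0.0234 F [-0.2 -0.4 -1. ]
  delta [-0.05  0.01  0.08] rot [ 0.   0.1 -0.1] alt rz 179.9
```

Open (no longer than needed), then rise.

>>> carry_out(
  deltas=[
    [1,-0.04,0,0.06,0,0,0],
    [-0.2,-0.04,0,0.06,0,0,0],
    [-0.2,-0.04,0,0.06,0,0,0],
    [-0.2,-0.04,0,0.06,0,0,0],
    [-0.2,-0.04,0,-1,0,0,0],
    [-0.2,-0.04,0,-3,0,0,0],
    [-0.2,-0.04,0,-4.5,0,0,0],
    [-0.2,-0.04,0,-4.5,0,0,0],
  ],
)

```text
time: 7.05
position: [0.5845, 0.291, 0.1467]
tool_rot: [1.0, -0.0, 0.007, -0.002]
ft_force: [-0.2, -0.8, 1.4]
grip_width: 0.0522
```

```bash
python3 look.py w3 .58,.289,.02,.025,.045 .58,.289,.04,.05,.03
python3 - <<'E'
from h import *
go([.4665,-.003,.14],0)
E
```

```text
.58,.289,.02,.025,.045 3313 mean [0.5813 0.2909 0.0214] fit [0.58117081 0.28817733 0.02494479] 0.005508792522284356 rect ((581.183349609375, 289.2804260253906), (64.64653015136719, 64.94111633300781), 47.20030212402344)
.58,.289,.04,.05,.03 648 mean [0.5812 0.29   0.0461] fit [0.58120556 0.28987088 0.00820466] 0.0027929628843294573 rect ((581.4154663085938, 289.33331298828125), (22.49610137939453, 23.257165908813477), 40.55507278442383)
t 7.1 pos [0.5825 0.2903 0.1437] yaw -0.0 q6 0.29 w 0.052 F [ 0.2 -0.3 -0.1]
  delta [ 0.08 -0.03 -0.12] rot [-0.1 -0.4 -0. ] alt rz 180.0
t 7.1 pos [0.5825 0.2903 0.1437] yaw -0.0 q6 0.29 w 0.052 F [ 0.2 -0.3 -0.1]
  delta [-4.63 11.73  0.09] rot [-0.1 -0.4 -0. ] alt rz 180.0
```

View pics/w3.png

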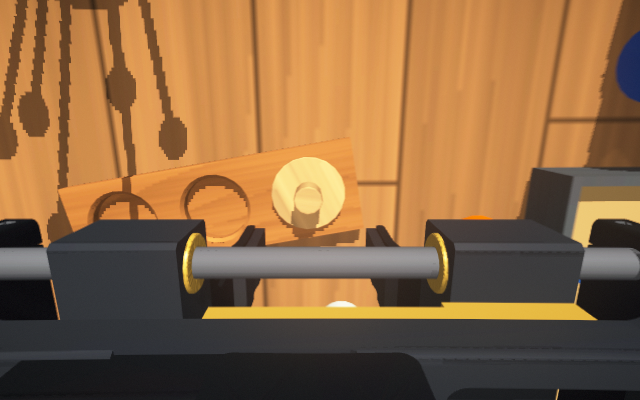

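>>> carry_out(
  deltas=[
    [-0.2,-0.9,2,0,0,0,0],
    [-0.2,-1.8,4,0,0,0,0],
    [-0.2,-2.6,6,0,0,0,0],
    [-0.2,-3.4,8,0,0,0,0],
    [-0.2,-4.2,10,0,0,0,0],
    [-0.2,-4.6,11.7,0,0,0,0],
    [-0.2,-4.6,11.7,0,0,0,0],
    [-0.2,-4.6,11.7,0,0,0,0],
  ],
)

```text
time: 7.9
position: [0.4633, -0.0048, 0.1389]
tool_rot: [1.0, -0.003, -0.001, -0.0]
ft_force: [0.6, 0.5, -0.3]
grip_width: 0.052
```

```bash
python3 look.py w4 .4665,-.003,.09,.11,.03 .4665,-.003,.07,.076,.045
python3 - <<'E'
from h import *
go([.4665,-.003,.0765],0)
E
```

```text
.4665,-.003,.09,.11,.03 1073 mean [ 0.4677 -0.0013  0.0979] fit [ 0.46767548 -0.00142717  0.00829857] 0.0027914142085894546 rect ((467.8468322753906, -2.1045150756835938), (22.784013748168945, 22.70195960998535), 89.63706970214844)
.4665,-.003,.07,.076,.045 5149 mean [4.676e-01 2.000e-04 7.340e-02] fit [ 0.46776286 -0.00342753  0.0250795 ] 0.005471932945903589 rect ((467.6791687011719, -1.4538955688476562), (63.436946868896484, 65.0770492553711), 89.932373046875)
t 7.95 pos [ 0.4639 -0.0036  0.1391] yaw -0.2 q6 -0.25 w 0.0522 F [-0.3 -0.7  0.2]
  delta [-0.02  0.05  0.01] rot [-0.   0.1 -0.2] alt rz 179.8
t 7.95 pos [ 0.4639 -0.0036  0.1391] yaw -0.2 q6 -0.25 w 0.0522 F [-0.3 -0.7  0.2]
  delta [ 0.11 -0.02  2.5 ] rot [-0.   0.1 -0.2] alt rz 179.8
```

View pics/w4.png

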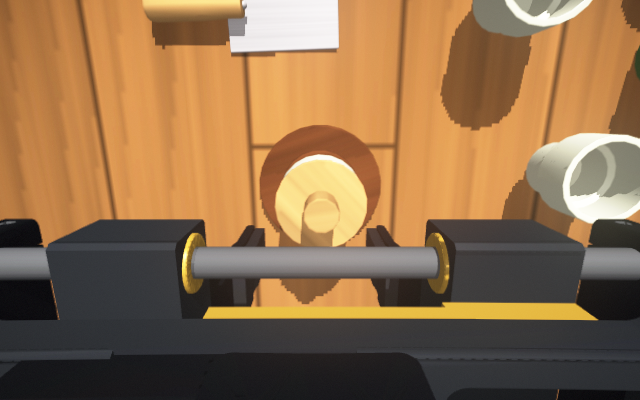

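>>> carry_out(
  deltas=[
    [-0.2,0.14,-0.05,0.5,0,0,0],
    [-0.2,0.14,-0.05,1.5,0,0,0],
    [-0.2,0.14,-0.05,2.3,0,0,0],
    [-0.2,0.14,-0.05,2.5,0,0,0],
    [1,0.14,-0.05,2.5,0,0,0],
    [1,0.14,-0.05,2.5,0,0,0],
    [1,0.14,-0.05,2.5,0,0,0],
    [1,0.14,-0.05,2.5,0,0,0],
  ],
)

```text
time: 8.75
position: [0.469, -0.0017, 0.0781]
tool_rot: [1.0, -0.0, 0.001, 0.0]
ft_force: [1.0, 0.9, 0.3]
grip_width: 0.0277
```

>>> carry_out(
  deltas=[
    [1,0,0,0,0,0,0],
    [1,0,0,0,0,0,0],
    [1,0,0,0,0,0,0],
    [1,0,0,0,0,0,0],
  ],
)

```text
time: 9.15
position: [0.4688, -0.0018, 0.0779]
tool_rot: [1.0, -0.001, 0.001, 0.0]
ft_force: [-0.8, 0.9, 5.9]
grip_width: 0.0233
```

Run:
```python
from h import *
go([.4955,.2745,.08],0)
```

```text
t 9.15 pos [ 0.4688 -0.0018  0.0779] yaw -0.1 q6 -0.24 w 0.0233 F [-0.8  0.9  5.9]
  delta [  1.06 -11.05  -0.08] rot [ 0.  -0.1 -0.1] alt rz 179.9
```

>>> carry_out(
  deltas=[
    [1,0,0,-1,0,0,0],
    [1,0,0,-2,0,0,0],
    [1,-0.5,-2,-2,0,0,0],
    [1,-1,-4,-2,0,0,0],
    [1,-1.5,-6,-2,0,0,0],
    [1,-2,-8,-2,0,0,0],
    [1,-2.27,-9.8,-2,0,0,0],
    [1,-2.27,-10.45,-2,0,0,0],
  ],
)

```text
time: 9.95
position: [0.4101, 0.2631, 0.1273]
tool_rot: [1.0, 0.002, -0.0, -0.0]
ft_force: [0.5, -1.3, 0.1]
grip_width: 0.0237
```

>>> carry_out(
  deltas=[
    [1,0,0,1,0,0,0],
    [1,0,0,2.4,0,0,0],
    [1,0,0,2.4,0,0,0],
    [1,0,0,2.4,0,0,0],
  ],
)

```text
time: 10.35
position: [0.4113, 0.2593, 0.067]
tool_rot: [1.0, -0.001, -0.001, 0.0]
ft_force: [-0.1, 0.2, 0.0]
grip_width: 0.0235
```

Run:
```python
from h import *
go([.412,.2595,.0265],0)
```

```text
t 10.35 pos [0.4113 0.2593 0.067 ] yaw -0.1 q6 0.33 w 0.0235 F [-0.1  0.2  0. ]
  delta [ 0.03 -0.01  1.62] rot [ 0.   0.1 -0.1] alt rz 179.9
```

>>> carry_out(
  deltas=[
    [1,0,0,0.6,0,0,0],
    [1,0,0,1.2,0,0,0],
    [1,0,0,1.6,0,0,0],
    [1,0,0,1.65,0,0,0],
    [1,0,0,1.65,0,0,0],
    [1,0,0,1.65,0,0,0],
  ],
)

```text
time: 10.95
position: [0.4124, 0.2597, 0.0269]
tool_rot: [1.0, -0.0, 0.001, -0.0]
ft_force: [0.2, 0.1, -0.6]
grip_width: 0.0238
```

>>> carry_out(
  deltas=[
    [-0.2,0,0,0,0,0,0],
    [-0.2,0,0,0,0,0,0],
    [-0.2,0,0,0,0,0,0],
    [-0.2,0,0,-1,0,0,0],
    [-0.2,0,0,-3,0,0,0],
    [-1,0,0,-4.5,0,0,0],
    [-1,0,0,-4.5,0,0,0],
    [-1,0,0,-4.5,0,0,0],
  ],
)

```text
time: 11.75
position: [0.4121, 0.2597, 0.1394]
tool_rot: [1.0, -0.0, 0.001, -0.0]
ft_force: [-0.2, -0.2, 0.6]
grip_width: 0.0685
```

```bash
python3 look.py w5 .412,.2595,.02,.025,.045 .412,.2595,.04,.05,.03
python3 - <<'E'
from h import *
p,d,W=cloud('top');cv2.imwrite('pics/top1.png',p[:,:,::-1])
from meas import rims
rims(W,dict(A=(.676,.011),B=(.611,-.156),C=(.433,-.203),p1=(.614,.148)),r=.0307)
rims(W,dict(p0=(.4678,-.002)),.06,.075,r=.0307)
go([.676,.011,.15],0)
E
```

```text
.412,.2595,.02,.025,.045 3477 mean [0.4133 0.2606 0.0214] fit [0.413309   0.25786313 0.02498623] 0.005498893608634715 rect ((413.2591857910156, 258.8893737792969), (65.02772521972656, 64.85205078125), 17.903156280517578)
.412,.2595,.04,.05,.03 683 mean [0.4132 0.2597 0.0461] fit [0.41322457 0.25966514 0.00821951] 0.002795512602974708 rect ((413.2258605957031, 259.1939392089844), (22.790882110595703, 23.14714813232422), 89.8384780883789)
t 11.8 pos [0.4113 0.2594 0.1383] yaw -0.0 q6 0.33 w 0.0725 F [-0.2  0.2  0.2]
  delta [ 0.03 -0.01 -0.04] rot [ 0.  0. -0.] alt rz 180.0
A 154 [0.6757 0.0113] rms 0.0015 z 0.0585
B 157 [ 0.611  -0.1561] rms 0.0019 z 0.0586
C 161 [ 0.4329 -0.2032] rms 0.0014 z 0.0587
p1 169 [0.613  0.1472] rms 0.0016 z 0.0583
p0 151 [ 0.4667 -0.0026] rms 0.0014 z 0.0671
t 11.85 pos [0.4108 0.2592 0.1377] yaw -0.0 q6 0.33 w 0.0762 F [-0.2  1.2  0.3]
  delta [10.61  9.92 -0.51] rot [ 0.   0.1 -0. ] alt rz 180.0
```

View pics/w5.png

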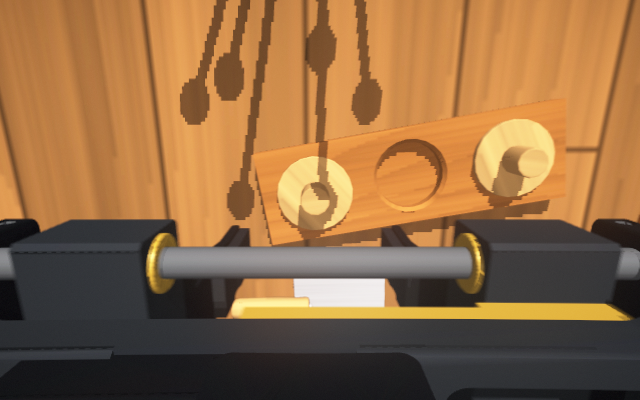

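View pics/top1.png

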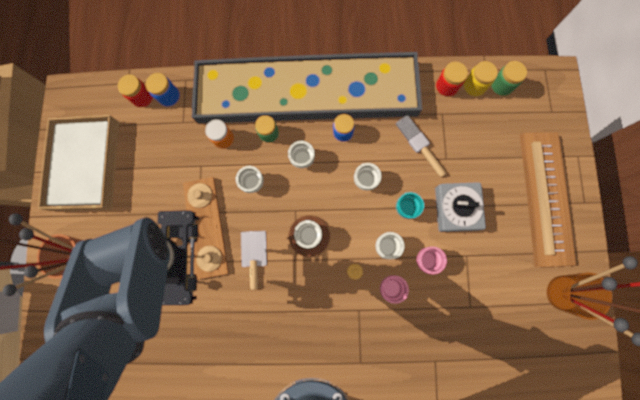

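>>> carry_out(
  deltas=[
    [-1,1.4,1.3,0,0,0,0],
    [-1,2.8,2.6,0,0,0,0],
    [-1,4.2,3.9,0,0,0,0],
    [-1,5.6,5.2,0,0,0,0],
    [-1,7,6.5,0,0,0,0],
    [-1,8.4,7.8,0,0,0,0],
    [-1,9.8,9.1,0,0,0,0],
    [-1,10.64,9.9,0,0,0,0],
  ],
)

```text
time: 12.65
position: [0.6792, 0.0087, 0.1358]
tool_rot: [1.0, -0.002, -0.001, 0.0]
ft_force: [-0.9, 0.7, 0.8]
grip_width: 0.087
```

>>> carry_out(
  deltas=[
    [-1,0,0,0,0,0,0],
    [-1,0,0,0,0,0,0],
    [-1,0,0,0,0,0,0],
  ],
)

```text
time: 12.95
position: [0.6755, 0.013, 0.1368]
tool_rot: [1.0, -0.0, -0.002, -0.001]
ft_force: [-0.4, 0.3, -0.7]
grip_width: 0.0873
```

```bash
python3 look.py w6 .677,.012,.056,.064,.045
python3 - <<'E'
from h import *
go([.677,.012,.034],0)
E
```

```text
.677,.012,.056,.064,.045 1662 mean [0.6772 0.0123 0.06  ] fit [0.67711662 0.01239314 0.03029237] 0.0013754710528066432 rect ((677.0997924804688, 12.336687088012695), (64.5041732788086, 64.41780853271484), 0.0807361826300621)
t 13.0 pos [0.6757 0.0133 0.1374] yaw 0.0 q6 -0.15 w 0.0872 F [ 0.3  1.  -0.4]
  delta [-0.01  0.01  0.02] rot [-0.   0.2  0. ] alt rz -180.0
t 13.0 pos [0.6757 0.0133 0.1374] yaw 0.0 q6 -0.15 w 0.0872 F [ 0.3  1.  -0.4]
  delta [0.06 0.05 4.13] rot [-0.   0.2  0. ] alt rz -180.0
```

View pics/w6.png

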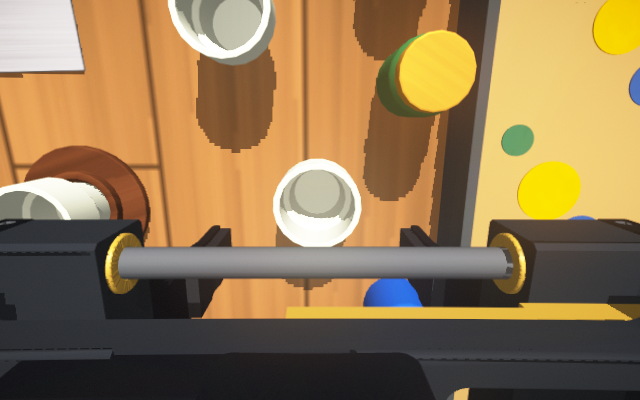

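>>> carry_out(
  deltas=[
    [-1,0.05,0.04,1,0,0,0],
    [-1,0.05,0.04,2.5,0,0,0],
    [-1,0.05,0.04,3.6,0,0,0],
    [-1,0.05,0.04,4.1,0,0,0],
    [-1,0.05,0.04,4.1,0,0,0],
    [1,0.05,0.04,4.1,0,0,0],
    [1,0.05,0.04,4.1,0,0,0],
    [1,0.05,0.04,4.1,0,0,0],
  ],
)

```text
time: 13.8
position: [0.6797, 0.0108, 0.0379]
tool_rot: [1.0, -0.0, 0.001, 0.0]
ft_force: [-1.0, 1.2, 1.4]
grip_width: 0.0705
```

>>> carry_out(
  deltas=[
    [1,0,0,0,0,0,0],
    [1,0,0,0,0,0,0],
    [1,0,0,0,0,0,0],
  ],
)

```text
time: 14.1
position: [0.6794, 0.0108, 0.0376]
tool_rot: [1.0, -0.0, 0.001, 0.0]
ft_force: [-0.9, 0.5, 7.1]
grip_width: 0.067
```

Run:
```python
from h import *
go([.4675,-.002,.13],0)
```

```text
t 14.1 pos [0.6794 0.0108 0.0376] yaw -0.0 q6 -0.15 w 0.067 F [-0.9  0.5  7.1]
  delta [-8.47  0.52 -3.71] rot [ 0.  -0.1 -0. ] alt rz 180.0
```

>>> carry_out(
  deltas=[
    [1,0,0,-1,0,0,0],
    [1,0,0,-2.5,0,0,0],
    [1,0,0,-3.8,0,0,0],
    [1,-2,0.1,-3.8,0,0,0],
    [1,-4,0.2,-3.8,0,0,0],
    [1,-6,0.3,-3.8,0,0,0],
    [1,-8,0.5,-3.8,0,0,0],
    [1,-8.47,0.5,-3.8,0,0,0],
  ],
)

```text
time: 14.9
position: [0.4588, -0.0002, 0.1305]
tool_rot: [1.0, -0.001, -0.005, -0.001]
ft_force: [-0.6, 0.5, -1.5]
grip_width: 0.0664
```

>>> carry_out(
  deltas=[
    [1,0,0,0,0,0,0],
    [1,0,0,0,0,0,0],
    [1,0,0,0,0,0,0],
  ],
)

```text
time: 15.2
position: [0.4702, -0.0021, 0.1314]
tool_rot: [1.0, -0.0, 0.002, 0.0]
ft_force: [-0.1, 0.7, -0.6]
grip_width: 0.0668
```

```bash
cat > held.py <<'E'
from h import *
import sys
z=float(sys.argv[2]); sx,sy,tz=map(float,sys.argv[3].split(','))
i=camera_info('wrist');o=get_obs();p,d,W=cloud('wrist',i);cv2.imwrite(f'pics/{sys.argv[1]}.png',p[:,:,::-1])
x,y,zz=o['position']
for zr in (z,):
    zt=zz+z
    m=(np.hypot(W[...,0]-x,W[...,1]-y)<.04)&(abs(W[...,2]-zt)<.005);q=W[m]
    print('held rim',len(q),fitc(q[:,:2],.0307) if len(q)>20 else '', q.mean(0) if len(q) else '')
go([sx,sy,tz],0)
E
python3 held.py w7 .0225 .4675,-.002,.046
```

```text
held rim 3454 (array([ 4.70553194e-01, -4.70418976e-04]), np.float64(0.0022506006084870873)) [0.47051463 0.00728195 0.15360043]
t 15.25 pos [ 0.4698 -0.0019  0.1313] yaw -0.0 q6 -0.24 w 0.0663 F [ 0.6 -0.  -0.9]
  delta [-0.1   0.    3.41] rot [ 0.  -0.2 -0. ] alt rz 180.0
```

View pics/w7.png

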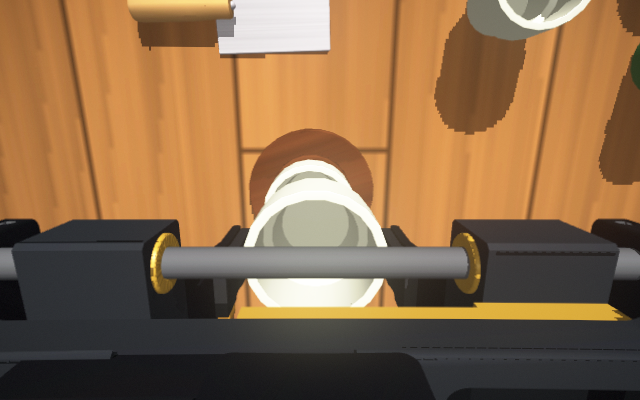

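>>> carry_out(
  deltas=[
    [1,-0.1,0.04,0,0,0,0],
    [1,-0.1,0.04,0.5,0,0,0],
    [1,-0.1,0.04,1,0,0,0],
    [1,-0.1,0.04,1.5,0,0,0],
    [1,-0.1,0.04,1.9,0,0,0],
    [1,-0.1,0.04,2.1,0,0,0],
    [1,-0.1,0.04,2.2,0,0,0],
    [1,-0.1,0.04,2.2,0,0,0],
  ],
)

```text
time: 16.05
position: [0.465, -0.0025, 0.076]
tool_rot: [1.0, -0.0, 0.0, 0.0]
ft_force: [1.4, -0.3, -1.2]
grip_width: 0.0664
```

Run:
```python
from h import *
go([.4675,-.002,.0756],0)
```

```text
t 16.05 pos [ 0.465  -0.0025  0.076 ] yaw -0.0 q6 -0.25 w 0.0664 F [ 1.4 -0.3 -1.2]
  delta [ 0.1  -0.02  0.02] rot [ 0. -0. -0.] alt rz 180.0
```

>>> carry_out(
  deltas=[
    [-1,0,0,0,0,0,0],
    [-1,0,0,0,0,0,0],
    [-1,0,0,0,0,0,0],
    [-1,0,0,0,0,0,0],
    [-1,0,0,-1,0,0,0],
    [-1,0,0,-2.4,0,0,0],
    [-1,0,0,-2.4,0,0,0],
    [-1,0,0,-2.4,0,0,0],
  ],
)

```text
time: 16.85
position: [0.465, -0.0025, 0.1368]
tool_rot: [1.0, -0.0, 0.001, 0.0]
ft_force: [-0.7, -0.0, 0.3]
grip_width: 0.0872
```

```bash
python3 look.py w8 .4675,-.002,.094,.102,.045
python3 - <<'E'
from h import *
go([.614,.148,.135],0)
E
```

```text
.4675,-.002,.094,.102,.045 1654 mean [0.4659 0.0095 0.0981] fit [ 0.4657243  -0.00101951  0.03014758] 0.001367508973785138 rect ((465.88262939453125, 4.91493034362793), (51.988624572753906, 65.40902709960938), 89.30984497070312)
t 16.9 pos [ 0.4643 -0.0024  0.136 ] yaw -0.0 q6 -0.25 w 0.0871 F [-0.5 -0.7 -0.5]
  delta [ 0.03  0.01 -0.03] rot [ 0.  0. -0.] alt rz 180.0
t 16.9 pos [ 0.4643 -0.0024  0.136 ] yaw -0.0 q6 -0.25 w 0.0871 F [-0.5 -0.7 -0.5]
  delta [ 5.98 -6.02  0.04] rot [ 0.  0. -0.] alt rz 180.0
```

View pics/w8.png

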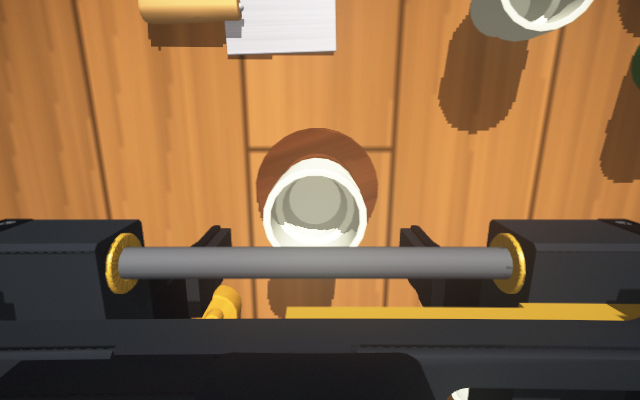

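>>> carry_out(
  deltas=[
    [-1,1.3,-1.3,0,0,0,0],
    [-1,2.6,-2.6,0,0,0,0],
    [-1,3.9,-3.9,0,0,0,0],
    [-1,5.2,-5.2,0,0,0,0],
    [-1,5.98,-6,0,0,0,0],
    [-1,5.98,-6,0,0,0,0],
    [-1,5.98,-6,0,0,0,0],
    [-1,5.98,-6,0,0,0,0],
  ],
)

```text
time: 17.7
position: [0.6124, 0.1467, 0.1347]
tool_rot: [1.0, -0.001, -0.002, 0.0]
ft_force: [-0.8, -0.8, -0.1]
grip_width: 0.0869
```

```bash
python3 look.py w9 .614,.148,.056,.064,.045
python3 - <<'E'
from h import *
go([.614,.148,.036],0)
E
```

```text
.614,.148,.056,.064,.045 1735 mean [0.6143 0.1477 0.06  ] fit [0.61403687 0.14813618 0.03033421] 0.0013950793583192823 rect ((614.1458740234375, 147.74346923828125), (65.34283447265625, 65.23358917236328), 49.79024124145508)
t 17.75 pos [0.6126 0.1465 0.1351] yaw -0.1 q6 0.06 w 0.087 F [-0.2 -0.4  0.3]
  delta [-0.01 -0.01  0.02] rot [ 0.   0.2 -0.1] alt rz 179.9
t 17.75 pos [0.6126 0.1465 0.1351] yaw -0.1 q6 0.06 w 0.087 F [-0.2 -0.4  0.3]
  delta [ 0.07 -0.06  3.97] rot [ 0.   0.2 -0.1] alt rz 179.9
```

View pics/w9.png

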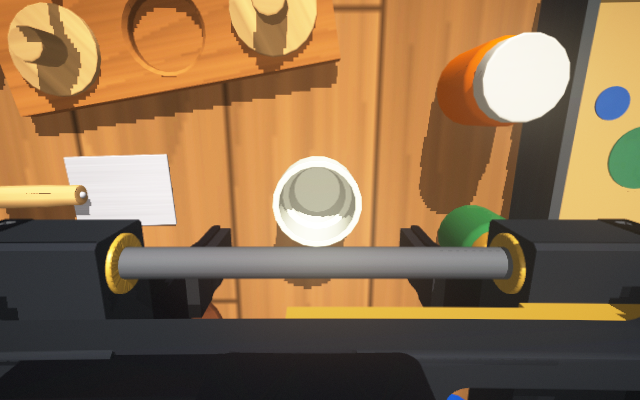

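>>> carry_out(
  deltas=[
    [-1,0.05,-0.05,1,0,0,0],
    [-1,0.05,-0.05,2.5,0,0,0],
    [-1,0.05,-0.05,3.6,0,0,0],
    [-1,0.05,-0.05,4,0,0,0],
    [1,0.05,-0.05,4,0,0,0],
    [1,0.05,-0.05,4,0,0,0],
    [1,0.05,-0.05,4,0,0,0],
    [1,0.05,-0.05,4,0,0,0],
  ],
)

```text
time: 18.55
position: [0.6163, 0.1487, 0.0377]
tool_rot: [1.0, -0.0, 0.001, -0.0]
ft_force: [-1.2, -0.2, 2.5]
grip_width: 0.0669
```

>>> carry_out(
  deltas=[
    [1,0,0,0,0,0,0],
    [1,0,0,0,0,0,0],
    [1,0,0,0,0,0,0],
  ],
)

```text
time: 18.85
position: [0.6163, 0.1487, 0.0377]
tool_rot: [1.0, -0.0, 0.001, 0.0]
ft_force: [-1.3, -0.7, 5.8]
grip_width: 0.067
```

Run:
```python
from h import *
go([.4658,-.001,.16],0)
```

```text
t 18.85 pos [0.6163 0.1487 0.0377] yaw -0.0 q6 0.06 w 0.067 F [-1.3 -0.7  5.8]
  delta [-6.01  5.99 -4.9 ] rot [ 0.  -0.1 -0. ] alt rz 180.0
```

>>> carry_out(
  deltas=[
    [1,0,0,-1,0,0,0],
    [1,0,0,-3,0,0,0],
    [1,0,0,-5,0,0,0],
    [1,-1.3,1.3,-5,0,0,0],
    [1,-2.6,2.6,-5,0,0,0],
    [1,-3.9,3.9,-5,0,0,0],
    [1,-5.2,5.2,-5,0,0,0],
    [1,-6,6,-5,0,0,0],
  ],
)

```text
time: 19.65
position: [0.4623, -0.0023, 0.1611]
tool_rot: [1.0, -0.001, -0.001, -0.0]
ft_force: [0.4, -0.5, -1.9]
grip_width: 0.0666
```

>>> carry_out(
  deltas=[
    [1,0,0,0,0,0,0],
    [1,0,0,0,0,0,0],
    [1,0,0,0,0,0,0],
    [1,0,0,0,0,0,0],
  ],
)

```text
time: 20.05
position: [0.4665, -0.0007, 0.1611]
tool_rot: [1.0, 0.0, 0.001, 0.0]
ft_force: [-0.5, 0.8, -2.1]
grip_width: 0.067
```

```bash
python3 held.py w10 .0225 .4658,-.001,.1057
```

```text
held rim 3310 (array([ 0.46693736, -0.00080984]), np.float64(0.0023468951155506713)) [0.46663066 0.00854718 0.18330344]
t 20.1 pos [ 0.4663 -0.0006  0.1611] yaw 0.0 q6 -0.24 w 0.0672 F [ 0.7  0.6 -1.9]
  delta [-0.02  0.02  2.21] rot [ 0. -0.  0.] alt rz -180.0
```

View pics/w10.png

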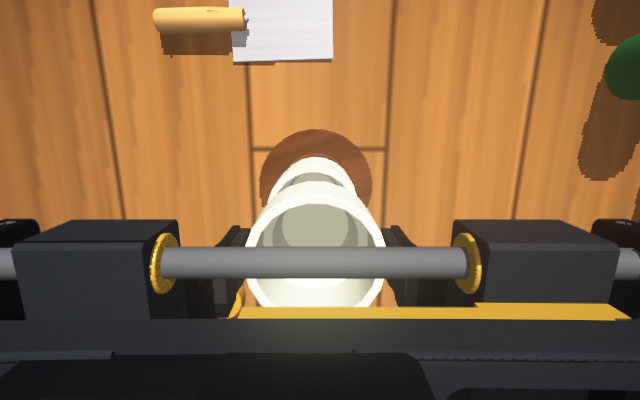

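>>> carry_out(
  deltas=[
    [1,-0.03,0,0.4,0,0,0],
    [1,-0.03,0,0.9,0,0,0],
    [1,-0.03,0,1.4,0,0,0],
    [1,-0.03,0,1.8,0,0,0],
    [1,-0.03,0,2.1,0,0,0],
    [1,-0.03,0,2.2,0,0,0],
    [1,-0.03,0,2.2,0,0,0],
  ],
)

```text
time: 20.8
position: [0.4647, -0.0011, 0.106]
tool_rot: [1.0, -0.0, -0.0, -0.0]
ft_force: [0.7, 0.0, -1.4]
grip_width: 0.0667
```

>>> carry_out(
  deltas=[
    [-1,0,0,0,0,0,0],
    [-1,0,0,0,0,0,0],
    [-1,0,0,0,0,0,0],
    [-1,0,0,0,0,0,0],
    [-1,0,0,-1,0,0,0],
    [-1,0,0,-2.6,0,0,0],
    [-1,0,0,-2.6,0,0,0],
    [-1,0,0,-2.6,0,0,0],
  ],
)

```text
time: 21.6
position: [0.4651, -0.0013, 0.1719]
tool_rot: [1.0, -0.0, 0.001, 0.0]
ft_force: [0.5, 0.1, -0.0]
grip_width: 0.0869
```

```bash
python3 look.py w11 .466,-.001,.124,.132,.045
python3 - <<'E'
from h import *
p,d,W=cloud('top');cv2.imwrite('pics/top2.png',p[:,:,::-1])
from meas import rims
rims(W,dict(B=(.612,-.155),C=(.434,-.2025)),r=.0307)
go([.612,-.155,.165],0)
E
```

```text
.466,-.001,.124,.132,.045 1599 mean [0.4654 0.009  0.1281] fit [ 0.46551185 -0.00123955  0.0301873 ] 0.0013751984879059361 rect ((465.6729431152344, 4.493549346923828), (52.790924072265625, 65.40621948242188), 89.44854736328125)
t 21.65 pos [ 0.4642 -0.0011  0.171 ] yaw -0.0 q6 -0.24 w 0.0871 F [-0.5 -0.4 -0.9]
  delta [ 0.04  0.01 -0.04] rot [ 0.  0. -0.] alt rz 180.0
B 162 [ 0.6109 -0.1562] rms 0.0018 z 0.0585
C 162 [ 0.4329 -0.2032] rms 0.0014 z 0.0587
t 21.7 pos [ 0.4638 -0.001   0.1704] yaw -0.1 q6 -0.24 w 0.087 F [-0.4 -0.1  0.2]
  delta [5.93 6.15 0.2 ] rot [-0.   0.1 -0.1] alt rz 179.9
```

View pics/w11.png

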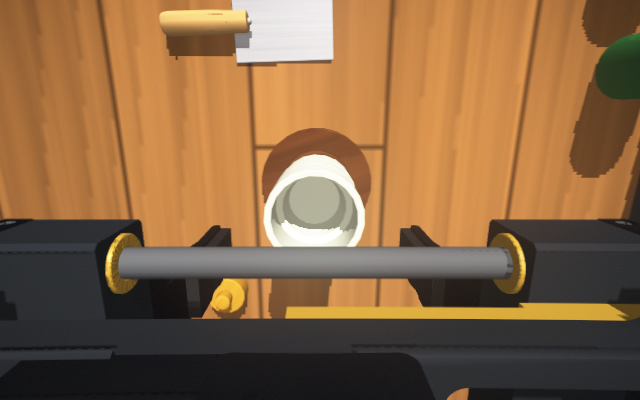

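View pics/top2.png

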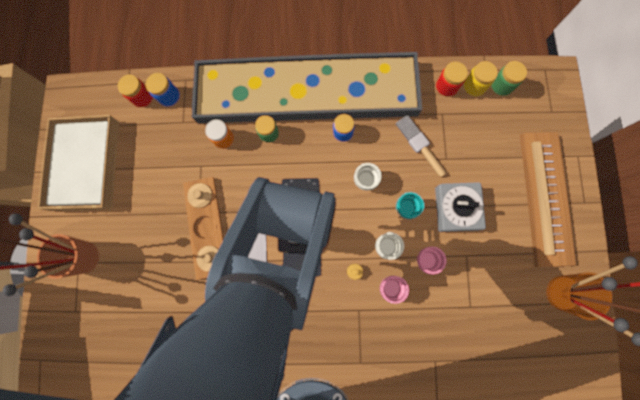

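>>> carry_out(
  deltas=[
    [-1,1.3,1.35,0,0,0,0],
    [-1,2.6,2.7,0,0,0,0],
    [-1,3.9,4,0,0,0,0],
    [-1,5.2,5.4,0.4,0,0,0],
    [-1,5.93,6.15,1.2,0,0,0],
    [-1,5.93,6.15,1.2,0,0,0],
    [-1,5.93,6.15,1.2,0,0,0],
    [-1,5.93,6.15,1.2,0,0,0],
  ],
)

```text
time: 22.5
position: [0.6113, -0.1537, 0.1403]
tool_rot: [1.0, -0.0, -0.001, -0.001]
ft_force: [-0.4, -0.9, -0.9]
grip_width: 0.087
```

```bash
python3 look.py w12 .612,-.155,.056,.064,.045
python3 - <<'E'
from h import *
go([.612,-.155,.037],0)
E
```

```text
.612,-.155,.056,.064,.045 1590 mean [ 0.6128 -0.1564  0.06  ] fit [ 0.61271017 -0.15678451  0.03026516] 0.0013736285657628528 rect ((612.9296264648438, -156.22366333007812), (65.17662048339844, 63.21527099609375), 0.03874606639146805)
t 22.55 pos [ 0.6116 -0.1537  0.141 ] yaw 0.0 q6 -0.42 w 0.0876 F [-0.8 -0.3  0.9]
  delta [-0.01  0.    0.03] rot [-0.   0.1  0. ] alt rz -180.0
t 22.55 pos [ 0.6116 -0.1537  0.141 ] yaw 0.0 q6 -0.42 w 0.0876 F [-0.8 -0.3  0.9]
  delta [0.02 0.05 4.16] rot [-0.   0.1  0. ] alt rz -180.0
```

View pics/w12.png

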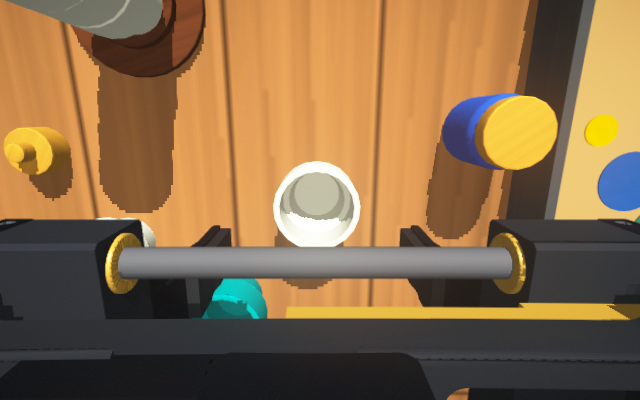

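>>> carry_out(
  deltas=[
    [-1,0.03,0.1,1,0,0,0],
    [-1,0.03,0.1,2.5,0,0,0],
    [-1,0.03,0.1,3.7,0,0,0],
    [-1,0.03,0.1,4.15,0,0,0],
    [-1,0.03,0.1,4.15,0,0,0],
    [1,0.03,0.1,4.15,0,0,0],
    [1,0.03,0.1,4.15,0,0,0],
    [1,0.03,0.1,4.15,0,0,0],
  ],
)

```text
time: 23.35
position: [0.6144, -0.1579, 0.0391]
tool_rot: [1.0, -0.0, 0.001, 0.001]
ft_force: [-1.0, 0.3, 0.2]
grip_width: 0.0704
```

>>> carry_out(
  deltas=[
    [1,0,0,0,0,0,0],
    [1,0,0,0,0,0,0],
    [1,0,0,0,0,0,0],
    [1,0,0,0,0,0,0],
  ],
)

```text
time: 23.75
position: [0.6138, -0.1578, 0.0387]
tool_rot: [1.0, -0.0, 0.001, 0.0]
ft_force: [-2.0, 1.5, 6.0]
grip_width: 0.0658
```

Run:
```python
from h import *
go([.4655,-.0012,.19],0)
```

```text
t 23.75 pos [ 0.6138 -0.1578  0.0387] yaw -0.0 q6 -0.43 w 0.0658 F [-2.   1.5  6. ]
  delta [-5.93 -6.26 -6.06] rot [ 0.  -0.1 -0. ] alt rz 180.0
```

>>> carry_out(
  deltas=[
    [1,0,0,-1,0,0,0],
    [1,0,0,-3,0,0,0],
    [1,0,0,-5,0,0,0],
    [1,-0.8,-0.8,-6.1,0,0,0],
    [1,-2.1,-2.2,-6.1,0,0,0],
    [1,-3.4,-3.6,-6.1,0,0,0],
    [1,-4.7,-5,-6.1,0,0,0],
    [1,-5.93,-6.26,-6.1,0,0,0],
  ],
)

```text
time: 24.55
position: [0.4634, 0.0005, 0.1899]
tool_rot: [1.0, -0.001, -0.0, -0.0]
ft_force: [0.8, 1.0, -1.9]
grip_width: 0.0655
```

>>> carry_out(
  deltas=[
    [1,0,0,0,0,0,0],
    [1,0,0,0,0,0,0],
    [1,0,0,0,0,0,0],
    [1,0,0,0,0,0,0],
  ],
)

```text
time: 24.95
position: [0.4668, -0.0019, 0.19]
tool_rot: [1.0, -0.001, 0.001, 0.0]
ft_force: [0.4, -0.3, -1.7]
grip_width: 0.0657
```

```bash
python3 held.py w13 .0215 .4655,-.0012,.1367
```

```text
held rim 3429 (array([ 0.46720213, -0.00093424]), np.float64(0.002313042168276631)) [0.467071   0.00706589 0.21107877]
t 25.0 pos [ 0.4666 -0.0019  0.1898] yaw -0.1 q6 -0.24 w 0.0659 F [ 0.4 -0.4 -1.6]
  delta [-0.05 -0.03  2.13] rot [ 0.  -0.1 -0.1] alt rz 179.9
```

View pics/w13.png

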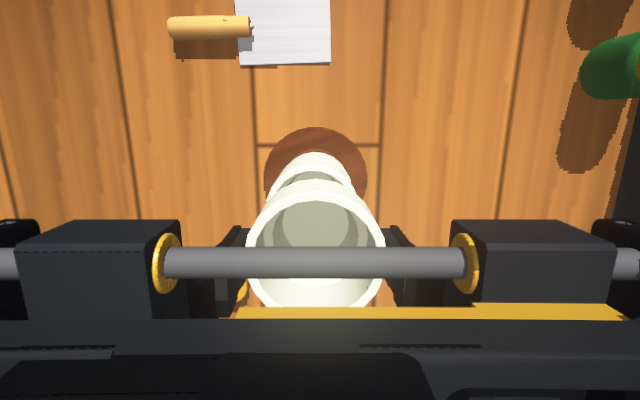

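>>> carry_out(
  deltas=[
    [1,-0.05,0,0.4,0,0,0],
    [1,-0.05,0,0.9,0,0,0],
    [1,-0.05,0,1.4,0,0,0],
    [1,-0.05,0,1.8,0,0,0],
    [1,-0.05,0,2,0,0,0],
    [1,-0.05,0,2.12,0,0,0],
    [1,-0.05,0,2.12,0,0,0],
  ],
)

```text
time: 25.7
position: [0.4644, -0.0011, 0.1369]
tool_rot: [1.0, -0.0, 0.0, 0.0]
ft_force: [1.5, 0.7, -1.4]
grip_width: 0.0658
```

>>> carry_out(
  deltas=[
    [-1,0,0,0,0,0,0],
    [-1,0,0,0,0,0,0],
    [-1,0,0,0,0,0,0],
    [-1,0,0,0,0,0,0],
    [-1,0,0,-1,0,0,0],
    [-1,0,0,-2.6,0,0,0],
    [-1,0,0,-2.6,0,0,0],
    [-1,0,0,-2.6,0,0,0],
  ],
)

```text
time: 26.5
position: [0.4646, -0.001, 0.2026]
tool_rot: [1.0, -0.0, 0.001, 0.0]
ft_force: [-0.5, -0.2, 0.0]
grip_width: 0.0866
```

```bash
python3 look.py w14 .466,-.001,.154,.162,.045
python3 - <<'E'
from h import *
p,d,W=cloud('top');cv2.imwrite('pics/top3.png',p[:,:,::-1])
from meas import rims
rims(W,dict(C=(.434,-.2025)),r=.0307)
go([.434,-.2025,.2],0)
E
```

```text
.466,-.001,.154,.162,.045 1635 mean [0.4652 0.0093 0.1581] fit [ 4.65224917e-01 -1.19229951e-04  3.01800793e-02] 0.0013784856728257177 rect ((465.1257629394531, 5.12037467956543), (65.06420135498047, 53.79343795776367), 0.5294094681739807)
t 26.55 pos [ 0.4637 -0.0008  0.2017] yaw -0.0 q6 -0.24 w 0.0871 F [-0.4  0.   0.5]
  delta [ 0.04  0.01 -0.04] rot [-0.  0. -0.] alt rz 180.0
C 78 [ 0.4496 -0.1713] rms 0.0014 z 0.0585
t 26.6 pos [ 0.4632 -0.0007  0.2011] yaw -0.0 q6 -0.24 w 0.087 F [-0.7 -0.4  0.4]
  delta [-1.16  8.07  0.04] rot [-0.   0.1 -0. ] alt rz 180.0
```

View pics/w14.png

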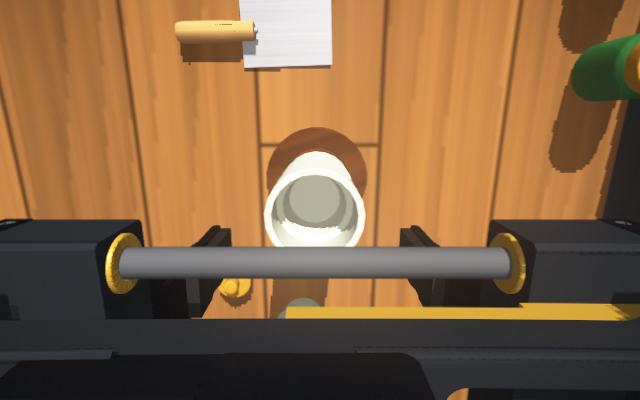

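View pics/top3.png

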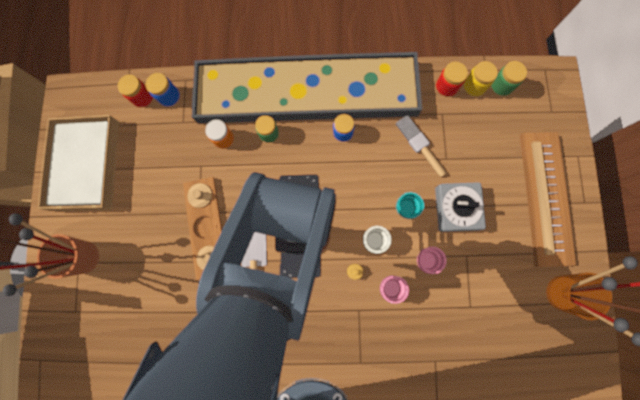

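>>> carry_out(
  deltas=[
    [-1,-0.1,1.6,0,0,0,0],
    [-1,-0.2,3.2,0,0,0,0],
    [-1,-0.4,4.8,0,0,0,0],
    [-1,-0.5,6.2,0.8,0,0,0],
    [-1,-0.5,6.8,2,0,0,0],
    [-1,-0.5,6.8,2.4,0,0,0],
    [-1,-0.5,6.8,2.4,0,0,0],
    [-1,-0.5,6.8,2.4,0,0,0],
  ],
)

```text
time: 27.4
position: [0.451, -0.1696, 0.1416]
tool_rot: [1.0, 0.0, -0.001, -0.001]
ft_force: [0.6, -1.0, 1.0]
grip_width: 0.0868
```

```bash
python3 look.py w15 .45,-.171,.056,.064,.045
python3 - <<'E'
from h import *
go([.4505,-.1706,.037],0)
E
```

```text
.45,-.171,.056,.064,.045 1554 mean [ 0.4512 -0.1727  0.06  ] fit [ 0.45118525 -0.17336488  0.03026603] 0.0013692387352769024 rect ((450.9978942871094, -172.87893676757812), (64.83211517333984, 63.25629806518555), 2.8532958030700684)
t 27.45 pos [ 0.4516 -0.1698  0.1422] yaw 0.0 q6 -0.59 w 0.0874 F [-0.   0.5 -0.1]
  delta [-0.02 -0.01  0.02] rot [-0.  0.  0.] alt rz -180.0
t 27.45 pos [ 0.4516 -0.1698  0.1422] yaw 0.0 q6 -0.59 w 0.0874 F [-0.   0.5 -0.1]
  delta [-0.04  0.03  4.21] rot [-0.  0.  0.] alt rz -180.0
```

View pics/w15.png

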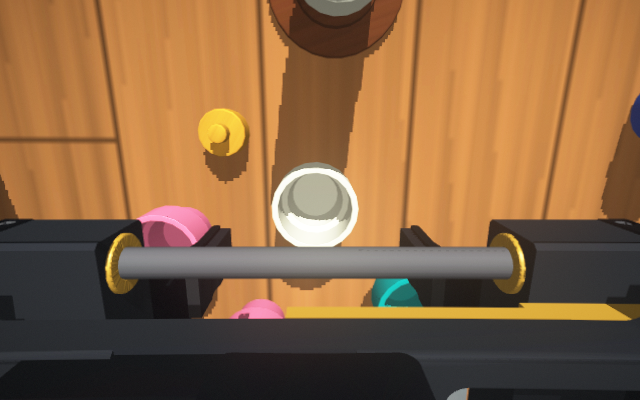

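>>> carry_out(
  deltas=[
    [-1,0,0.13,1,0,0,0],
    [-1,0,0.13,2.5,0,0,0],
    [-1,0,0.13,3.7,0,0,0],
    [-1,0,0.13,4.2,0,0,0],
    [-1,0,0.13,4.2,0,0,0],
    [1,0,0.13,4.2,0,0,0],
    [1,0,0.13,4.2,0,0,0],
    [1,0,0.13,4.2,0,0,0],
  ],
)

```text
time: 28.25
position: [0.4523, -0.1745, 0.0381]
tool_rot: [1.0, -0.0, 0.001, 0.001]
ft_force: [-0.1, -0.0, 0.6]
grip_width: 0.0703
```

>>> carry_out(
  deltas=[
    [1,0,0,0,0,0,0],
    [1,0,0,0,0,0,0],
    [1,0,0,0,0,0,0],
    [1,0,0,0,0,0,0],
  ],
)

```text
time: 28.65
position: [0.4518, -0.1743, 0.0379]
tool_rot: [1.0, -0.0, 0.001, 0.0]
ft_force: [-0.9, 0.6, 6.4]
grip_width: 0.0664
```

Run:
```python
from h import *
go([.4652,-.0006,.22],0)
```

```text
t 28.65 pos [ 0.4518 -0.1743  0.0379] yaw -0.0 q6 -0.6 w 0.0664 F [-0.9  0.6  6.4]
  delta [ 0.54 -6.94 -7.29] rot [ 0.  -0.1 -0. ] alt rz 180.0
```

>>> carry_out(
  deltas=[
    [1,0,0,-1,0,0,0],
    [1,0,0,-3,0,0,0],
    [1,0,0,-5,0,0,0],
    [1,0,0,-7,0,0,0],
    [1,0.1,-0.8,-7.4,0,0,0],
    [1,0.3,-2.6,-7.4,0,0,0],
    [1,0.5,-4.5,-7.4,0,0,0],
    [1,0.54,-6,-7.4,0,0,0],
  ],
)

```text
time: 29.45
position: [0.4648, -0.0222, 0.2222]
tool_rot: [1.0, -0.001, 0.0, -0.0]
ft_force: [0.0, 0.5, -1.5]
grip_width: 0.0664
```

>>> carry_out(
  deltas=[
    [1,0,-0.5,0,0,0,0],
    [1,0,-0.94,0,0,0,0],
    [1,0,-0.94,0,0,0,0],
    [1,0,-0.94,0,0,0,0],
    [1,0,-0.94,0,0,0,0],
  ],
)

```text
time: 29.95
position: [0.4654, -0.0019, 0.2218]
tool_rot: [1.0, -0.001, 0.0, 0.0]
ft_force: [0.1, 0.4, -1.1]
grip_width: 0.0661
```

```bash
python3 held.py w16 .0222 .4652,-.0006,.166
```

```text
held rim 3398 (array([ 0.46585178, -0.00101877]), np.float64(0.0023156556654250864)) [0.46562871 0.00731854 0.24366666]
t 30.0 pos [ 0.4654 -0.0019  0.2218] yaw -0.1 q6 -0.24 w 0.0662 F [ 0.1 -0.5 -0.9]
  delta [-0.01 -0.05  2.23] rot [ 0.  -0.  -0.1] alt rz 179.9
```

View pics/w16.png

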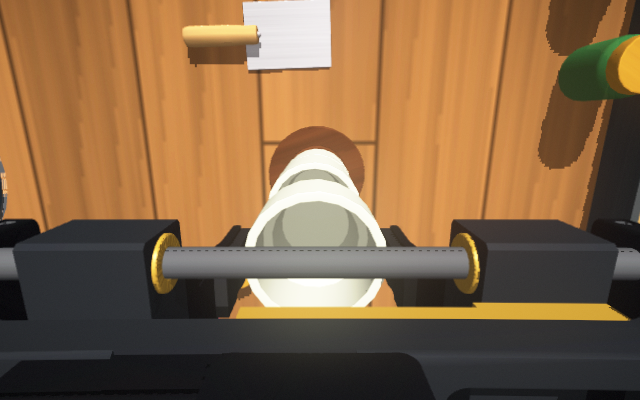

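>>> carry_out(
  deltas=[
    [1,-0.02,-0.03,0.4,0,0,0],
    [1,-0.02,-0.03,0.9,0,0,0],
    [1,-0.02,-0.03,1.4,0,0,0],
    [1,-0.02,-0.03,1.8,0,0,0],
    [1,-0.02,-0.03,2.1,0,0,0],
    [1,-0.02,-0.03,2.22,0,0,0],
    [1,-0.02,-0.03,2.22,0,0,0],
  ],
)

```text
time: 30.7
position: [0.4648, -0.0001, 0.1662]
tool_rot: [1.0, -0.0, 0.0, 0.0]
ft_force: [-0.5, -0.0, -1.3]
grip_width: 0.0661
```

>>> carry_out(
  deltas=[
    [-1,0,0,0,0,0,0],
    [-1,0,0,0,0,0,0],
    [-1,0,0,0,0,0,0],
    [-1,0,0,0,0,0,0],
    [-1,0,0,-1,0,0,0],
    [-1,0,0,-2.6,0,0,0],
    [-1,0,0,-2.6,0,0,0],
    [-1,0,0,-2.6,0,0,0],
  ],
)

```text
time: 31.5
position: [0.4651, -0.0001, 0.2322]
tool_rot: [1.0, -0.0, 0.001, 0.0]
ft_force: [0.8, 1.0, 0.5]
grip_width: 0.0871
```

```bash
python3 look.py w17 .466,-.001,.184,.192,.045
python3 - <<'E'
from h import *
p,d,W=cloud('scene');cv2.imwrite('pics/scene3.png',p[:,:,::-1])
go([.529,-.3945,.2],-6)
E
```

```text
.466,-.001,.184,.192,.045 1610 mean [0.4658 0.0104 0.1881] fit [0.46582327 0.00082802 0.03018771] 0.0013625706233372328 rect ((465.60845947265625, 6.066619873046875), (64.99518585205078, 53.54113006591797), 0.6984582543373108)
t 31.55 pos [4.642e-01 2.000e-04 2.312e-01] yaw -0.0 q6 -0.24 w 0.0871 F [0.3 0.9 0.5]
  delta [ 0.04  0.01 -0.04] rot [-0.  0. -0.] alt rz 180.0
t 31.6 pos [4.638e-01 2.000e-04 2.306e-01] yaw -0.0 q6 -0.24 w 0.0873 F [-0.1  0.5 -0.5]
  delta [ 2.62 15.79  1.22] rot [-0.   0.1  6. ] alt rz -174.0
```

View pics/scene3.png

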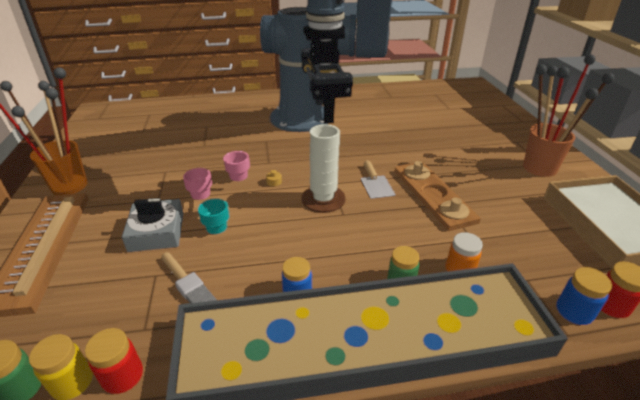

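>>> carry_out(
  deltas=[
    [-0.2,0.3,2,0,0,0,6],
    [-0.2,0.6,4,0,0,0,6],
    [-0.2,0.9,6,0,0,0,6],
    [-0.2,1.3,8,0,0,0,6],
    [-0.2,1.6,10,0.5,0,0,6],
    [-0.2,2,12,1.1,0,0,6],
    [-0.2,2.3,14,1.7,0,0,6],
    [-0.2,2.62,15.8,2.2,0,0,6],
  ],
)

```text
time: 32.4
position: [0.5276, -0.3886, 0.1757]
tool_rot: [0.999, -0.053, -0.001, -0.001]
ft_force: [1.5, -0.4, -0.2]
grip_width: 0.0524
```

>>> carry_out(
  deltas=[
    [-0.2,0,0,0,0,0,0],
    [-0.2,0,0,0,0,0,0],
    [-0.2,0,0,0,0,0,0],
    [-0.2,0,0,0,0,0,0],
  ],
)

```text
time: 32.8
position: [0.5284, -0.3857, 0.1785]
tool_rot: [0.999, -0.052, -0.0, -0.0]
ft_force: [0.2, 0.1, 0.6]
grip_width: 0.0522
```

```bash
python3 look.py w18 .529,-.3945,.087,.095,.045
python3 - <<'E'
from h import *
go([.529,-.3945,.064],-6)
W=np.load('w.npz')['W']
m=(np.hypot(W[...,0]-.528,W[...,1]+.39)<.09)&(W[...,2]>.043)&(W[...,2]<.049);q=W[m]
print(cv2.minAreaRect(q[:,:2].astype(np.float32)*1000))
E
```

```text
.529,-.3945,.087,.095,.045 1166 mean [ 0.5301 -0.3949  0.0911] fit [ 2.36646582 -0.55943492  1.84380239] 0.003940682157326897 rect ((529.8203735351562, -395.88470458984375), (54.40736770629883, 13.498346328735352), 84.47843933105469)
t 32.85 pos [ 0.5286 -0.3859  0.1789] yaw -6.0 q6 -0.7 w 0.0526 F [ 0.1 -1.   0.6]
  delta [-0.01 -0.01  0.01] rot [-0.  0. -6.] alt rz 174.0
t 32.85 pos [ 0.5286 -0.3859  0.1789] yaw -6.0 q6 -0.7 w 0.0526 F [ 0.1 -1.   0.6]
  delta [0.05 0.34 4.59] rot [-0.  0.  0.] alt rz -180.0
((529.874267578125, -393.3762512207031), (120.54375457763672, 103.18219757080078), 0.4695926308631897)
```

View pics/w18.png

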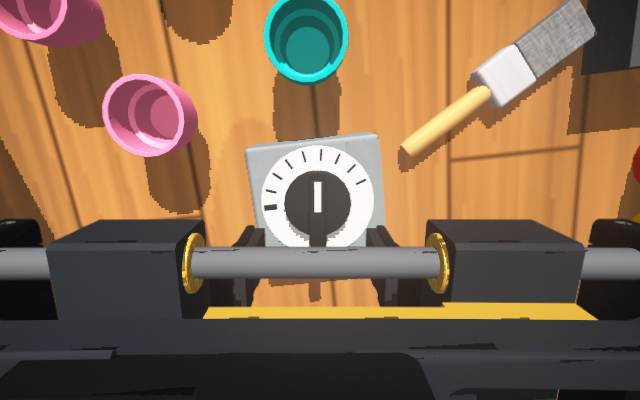

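>>> carry_out(
  deltas=[
    [-0.2,0.1,0.41,0.5,0,0,0],
    [-0.2,0.1,0.41,2.3,0,0,0],
    [-0.2,0.1,0.41,3.8,0,0,0],
    [-0.2,0.1,0.41,4.5,0,0,0],
    [-0.2,0.1,0.41,4.5,0,0,0],
  ],
)

```text
time: 33.35
position: [0.528, -0.396, 0.0621]
tool_rot: [0.999, -0.053, -0.003, -0.002]
ft_force: [-0.7, 0.1, 0.2]
grip_width: 0.0521
```

Run:
```python
from h import *
go([.530,-.3963,.065],-6)
```

```text
t 33.35 pos [ 0.528  -0.396   0.0621] yaw -6.0 q6 -0.71 w 0.0521 F [-0.7  0.1  0.2]
  delta [ 0.08  0.   -0.12] rot [-0.3  0.3 -0. ] alt rz 180.0
```

>>> carry_out(
  deltas=[
    [-0.2,0.06,0,-0.08,0,0,0],
    [1,0.06,0,-0.08,0,0,0],
    [1,0.06,0,-0.08,0,0,0],
    [1,0.06,0,-0.08,0,0,0],
    [1,0.06,0,-0.08,0,0,0],
    [1,0.06,0,-0.08,0,0,0],
    [1,0.06,0,-0.08,0,0,0],
    [1,0.06,0,-0.08,0,0,0],
  ],
  force=20,
)

```text
time: 34.15
position: [0.529, -0.3978, 0.0682]
tool_rot: [0.999, -0.052, -0.002, -0.001]
ft_force: [-6.1, -0.2, 5.3]
grip_width: 0.014
```

>>> carry_out(
  deltas=[
    [1,0,0,0,0,0,0],
    [1,0,0,0,0,0,0],
    [1,0,0,0,0,0,-6],
    [1,0,0,0,0,0,-14],
    [1,0,0,0,0,0,-22],
    [1,0,0,0,0,0,-30],
    [1,0,0,0,0,0,-30],
  ],
)

```text
time: 34.85
position: [0.53, -0.3977, 0.0682]
tool_rot: [0.978, 0.208, -0.001, -0.001]
ft_force: [-4.4, 1.5, 4.5]
grip_width: 0.0139
```

Run:
```python
from h import *
go([.530,-.3963,.065],84.5); print(get_obs()['moment'])
```

```text
t 34.85 pos [ 0.53   -0.3977  0.0682] yaw 24.0 q6 -1.23 w 0.0139 F [-4.4  1.5  4.5]
  delta [ 0.02 -0.05  0.13] rot [ -0.2   0.  -60.5] alt rz 119.5
[0.07951427 0.66617728 0.04838082]
```

>>> carry_out(
  deltas=[
    [1,0,0,0,0,0,-8],
    [1,0,0,0,0,0,-16],
    [1,0,0,0,0,0,-24],
    [1,0,0,0,0,0,-32],
    [1,0,0,0,0,0,-40],
    [1,0,0,0,0,0,-48],
    [1,0,0,0,0,0,-54],
    [1,0,0,0,0,0,-58],
  ],
)

```text
time: 35.65
position: [0.531, -0.3963, 0.0681]
tool_rot: [0.755, 0.656, 0.001, -0.002]
ft_force: [-2.6, 4.3, 5.0]
grip_width: 0.0138
```

Run:
```python
from h import *
go([.530,-.3963,.065],90.7); print(get_obs()['moment'])
```

```text
t 35.65 pos [ 0.531  -0.3963  0.0681] yaw 81.9 q6 -2.24 w 0.0138 F [-2.6  4.3  5. ]
  delta [-0.01 -0.04  0.13] rot [-0.1 -0.2 -8.8] alt rz 171.2
[ 0.71004044  0.22010205 -0.08782124]
```

Now creep to the stop, watching the moment about z.

>>> carry_out(
  deltas=[
    [1,0,0,0,0,0,-3],
    [1,0,0,0,0,0,-6],
    [1,0,0,0,0,0,-8],
    [1,0,0,0,0,0,-8],
  ],
)

```text
time: 36.05
position: [0.5311, -0.396, 0.0682]
tool_rot: [0.708, 0.706, 0.001, -0.002]
ft_force: [-0.8, 5.1, 5.3]
grip_width: 0.014
```

Run:
```python
from h import *
go([.530,-.3963,.065],90.7); print(get_obs()['moment'])
```

```text
t 36.05 pos [ 0.5311 -0.396   0.0682] yaw 89.8 q6 -2.38 w 0.014 F [-0.8  5.1  5.3]
  delta [-0.01 -0.04  0.13] rot [-0.1 -0.2 -0.9] alt rz 179.1
[0.83430158 0.15883476 0.01478098]
```

>>> carry_out(
  deltas=[
    [1,0,0,0,0,0,-2],
    [1,0,0,0,0,0,-3],
    [1,0,0,0,0,0,-3],
  ],
)

```text
time: 36.35
position: [0.5312, -0.396, 0.0682]
tool_rot: [0.69, 0.723, 0.001, -0.002]
ft_force: [-1.6, 5.1, 5.8]
grip_width: 0.0142
```

Run:
```python
from h import *
go([.530,-.3963,.065],90.7); print(get_obs()['moment'])
```

```text
t 36.35 pos [ 0.5312 -0.396   0.0682] yaw 92.7 q6 -2.43 w 0.0142 F [-1.6  5.1  5.8]
  delta [-0.01 -0.05  0.13] rot [-0.  -0.2  2. ] alt rz -178.0
[ 0.99631701  0.12147001 -0.39447389]
```

>>> carry_out(
  deltas=[
    [1,0,0,0,0,0,-1],
    [1,0,0,0,0,0,-2],
    [1,0,0,0,0,0,-2],
  ],
)

```text
time: 36.65
position: [0.5315, -0.396, 0.0681]
tool_rot: [0.678, 0.735, 0.001, -0.001]
ft_force: [-0.6, 4.5, 5.1]
grip_width: 0.0152
```

Run:
```python
from h import *
go([.530,-.3963,.065],90.7); print(get_obs()['moment'])
```

```text
t 36.65 pos [ 0.5315 -0.396   0.0681] yaw 94.7 q6 -2.46 w 0.0152 F [-0.6  4.5  5.1]
  delta [-0.01 -0.06  0.12] rot [ 0.  -0.2  4. ] alt rz -176.0
[ 1.02320736  0.04624611 -0.46235025]
```

>>> carry_out(
  deltas=[
    [-0.2,0,0,0,0,0,0],
    [-0.2,0,0,0,0,0,0],
    [-0.2,0,0,0,0,0,0],
    [-0.2,0,0,0,0,0,0],
    [-0.2,0,0,-1,0,0,0],
    [-0.2,0,0,-3,0,0,0],
    [-0.2,0,0,-5,0,0,0],
    [-0.2,0,0,-5,0,0,0],
  ],
)

```text
time: 37.45
position: [0.5353, -0.4024, 0.2015]
tool_rot: [0.676, 0.737, -0.001, 0.009]
ft_force: [0.6, -0.6, 1.3]
grip_width: 0.0517
```

```bash
python3 look.py w19 .530,-.3963,.087,.095,.045
python3 - <<'E'
from h import *
p,d,W=cloud('top');cv2.imwrite('pics/top4.png',p[:,:,::-1])
W=np.load('w.npz')['W']
m=(np.hypot(W[...,0]-.53,W[...,1]+.397)<.1)&(W[...,2]>.043)&(W[...,2]<.049);q=W[m]
print(cv2.minAreaRect(q[:,:2].astype(np.float32)*1000))
E
```

```text
.530,-.3963,.087,.095,.045 1053 mean [ 0.5281 -0.3966  0.0911] fit [-0.13328798 61.24537699 61.64551077] 0.0039765807121573534 rect ((529.1416015625, -396.46142578125), (55.69710922241211, 13.964584350585938), 0.5706003308296204)
t 37.5 pos [ 0.5336 -0.4007  0.1979] yaw 94.9 q6 -2.47 w 0.0521 F [-0.6  0.1 -1.6]
  delta [-0.07  0.06 -0.14] rot [ -0.1   0.7 -85.1] alt rz 94.9
((529.927978515625, -396.4049072265625), (120.40899658203125, 109.63235473632812), 0.48127469420433044)
```

View pics/w19.png

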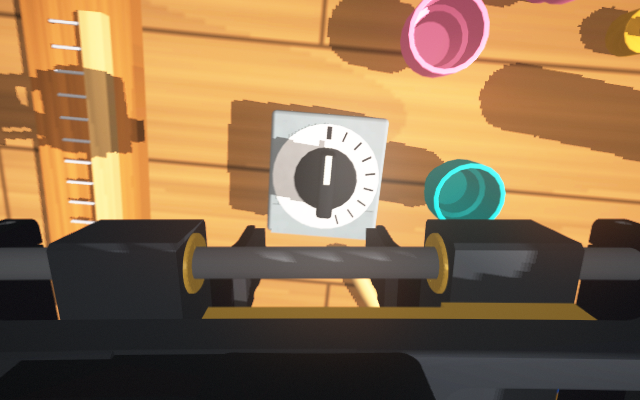

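View pics/top4.png

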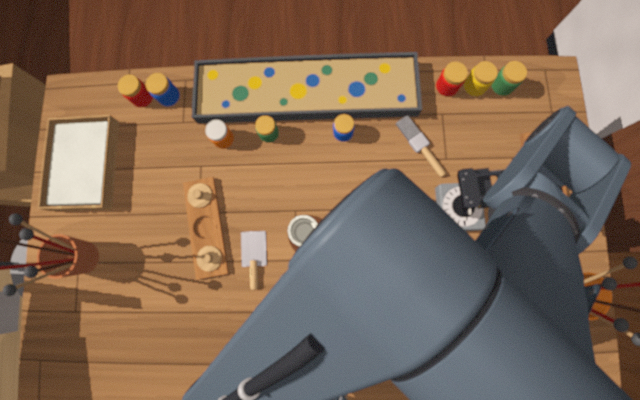

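>>> carry_out(
  deltas=[
    [-0.2,0,0,0,0,0,0],
    [-0.2,0,0,0,0,0,0],
    [-0.2,0,0,0,0,0,0],
    [-0.2,0,0,0,0,0,0],
    [-0.2,0,0,0,0,0,0],
  ],
)

```text
time: 38.05
position: [0.5312, -0.3979, 0.1922]
tool_rot: [0.676, 0.737, 0.0, -0.001]
ft_force: [0.0, -0.9, 1.0]
grip_width: 0.0522
```

Run:
```python
from h import *
p,d,W=cloud('scene');cv2.imwrite('pics/scene4.png',p[:,:,::-1])
m=(np.hypot(W[...,0]-.466,W[...,1])<.04); print('stack top z',np.nanmax(W[m][:,2]))
```

```text
stack top z 0.18993135661997967
```

View pics/scene4.png

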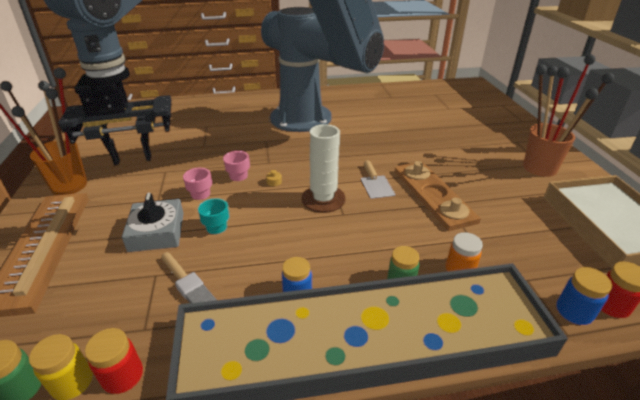

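The scene picture shows the stack upright at (323,165), the lids in the rack at (418,170) and (454,207), the counter knob at zero and the bystanders where they were.

```bash
python3 -c "
from rig import *
print(hand_in())"
```

```text
the job is handed in; nothing more can be done
None
```

The bench is cleared and the job is handed in, at about 38 s of the 208 s allowed.

- **Lids:** I took the lids off the two pots that had them and set both in the rack's outer seats, knob up. The disc tops measured 21.4 mm above the bench, against 21 mm expected.
- **Stack:** All four other white pots are nested in the pot on the stand. The stack's top rim measured 188.1 mm, as expected for five nested pots, and it stood upright in the last scene picture. One open pot was knocked a few centimetres aside during the run, so I located it again before picking it up.
- **Counter:** I turned the knob counter-clockwise until it met the stop, where the turning resistance rose to about 0.45 N m. Afterwards the bar lay within 0.1° of the counter box's axis, with the white mark at the thick zero mark.
- **Left alone:** The jars, weight, palette knife, brush and the pink and turquoise pots look unmoved in the last scene picture. I did not measure their positions again.

No check failed. The top and wrist cameras disagreed by 1 to 2 mm on positions, and I went by the wrist camera for the pots and lids. For the rack seats I took a point between the two.

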